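# Swap the strop for the whetstone under the trays of a carver's tool box

## Robot

A 6-joint arm with a two-finger parallel gripper is mounted at the origin on the work surface. World frame = base frame: x ahead of the robot, y to its left, z up, the work surface at z = 0. Lengths are in m, angles in degrees, forces in N, time in s.
With the tool pointing down it reaches from about 0.275 to 0.825 m from the base axis. Payload 4.9 kg.
Tool frame: the origin (TCP) lies midway between the tips of the shut fingers; the grasp point (between the pads) lies 19 mm behind it; z points along the fingers, y is the line along which they close (so a half turn about z gives the same grasp; the last joint's range is limited). The gripper opens to 85 mm and grips with 20 to 120 N. Pads are 22 mm wide; open, the fingers measure 114 mm over their backs; the gripper's body (76 mm by 85 mm) begins 54 mm behind the grasp point. The pads swing forward as they close: fully open they stand 13 mm farther back than shut.
Start: joints at [68.514, 18.69, -11.035, 60.275, 0, 82.311], TCP at [0.131, 0.534, 0.231] pointing down, gripper open.
Joint ranges: [-152.03, 152.03], [-55.5, 102.48], [-74.3, 77.21], [-110.64, 120.58], [-84.22, 78.4], [-180, 180]. Speed limits (degrees/s): [147.25, 147.25, 180, 180, 180, 180].

## Interface

Orientations are given as [roll, pitch, yaw] about the fixed x, y, z axes, in that order (R = Rz(yaw) Ry(pitch) Rx(roll)).
In Python, from workcell import arm gives the robot as it stands.
- The arm moves only by the tool drive_tool, never from a script. Its argument "plan" is text: rows parted by semicolons, each of 6 numbers parted by spaces: the shift along the tool's x, y, z in mm, then the turn, a rotation vector about the tool's x, y, z in rad. In form: tx ty tz ax ay az; .... A call has 1 to 8 rows; each row is the pose to reach, as a shift and turn from the pose commanded when the call began, along the tool's axes at that moment; what a row does not reach only later rows make up. A row lasts 1/12 s, in which the tool goes at most 41.7 mm and 7.16 degrees, less where a joint would pass 70% of its speed; a pose out of reach is approached as far as the arm can. A call with a gripper value outside its range is refused whole. "claw" is the finger opening in mm, from 0 to 85.4, set as the call begins (left out, the last holds). The fingers move at their own pace and stop on an object; "grip_force" is the grip in N (left out, the last holds). Time passes only in rows, so rows that repeat a pose let the fingers close. It gives the time, the measured TCP pose, the force, the opening and the grip force at its end, in the units of the state.
- arm.sense(): the state, without advancing time (a new reading comes with each control period).
- arm.get_image(name): name is "scene" or "top" or "wrist"; returns the picture (400x640x3 uint8, red, green, blue); there is no depth.
- arm.camera_params(name): a dict with "K" (3x3 intrinsics, pixels), "k1" (the pictures are not rectified: a ray, as slopes to the right and down, at radius r is drawn at 1 + k1 r^2 times it, then the intrinsics apply), "rvec" (rotation vector, rad) and "tvec" (3), from world to camera coordinates, as OpenCV has them; the wrist camera has in their place "tool_from_camera" (4x4, takes a point from camera to tool coordinates, whose origin is the TCP and whose axes are the flange's). Camera axes: x right, y down, z forward; pixel columns grow to the right and rows downward; lengths in m; the calibration is good to about 2 mm. A picture is of the moment at which its call begins: read the wrist's pose just before it. camera_params takes no time and is no camera call.
- arm.close_job(): hands the job in; it is judged then, once.
The state is a dict: "clock": time; "q": joint angles; "dq": joint speeds; "joint_torque": joint torques, N m; "position": TCP position; "tcp_rot": TCP orientation; "force": force on the tool from outside, world axes, zero at the start; "torque": the same for the moment, N m; "opening": opening from 0.0 (shut) to 1.0 (fully open); "grip_force": force on a finger pad.
Only numpy, scipy, OpenCV 4.12 (cv2) and the standard library are available. Lean on these libraries where they do the work, as an engineer would, in place of code of your own. Each camera call takes 0.05 s, during which the arm holds its last target. There are 200 camera calls.

## Task

The whetstone lies at the bottom of the carver's tool box, under the two tool trays: lift both trays out and stand them on the plywood offcut board, then set the stone flat in the stone holder, squarely between its end stops. Then lay the paddle strop flat in the bottom of the box in the stone's place, and put both trays back on the runners, each at its own end where it was. Keep the trays level so that no tools spill, set the stone down gently, and leave the paste tin where it is.

Things in the scene. Friction and masses are not known exactly. Their poses are not given: they have to be found in the camera images.
- tray_board_grip (a point): Grip point of the loose tray with the upright BOARD handle (gouges lie in it): 76 (x) x 194 (y) x 35 mm, 0.45 kg. Along its middle stands a handle board 12 mm thick (x), 110 long (y), reaching 82 mm above the tray's underside. Point: middle of the handle, 68 mm above the underside; pinch along x; z up. Starts on the box's runners, its length across the box.
- tray_dowel_grip (a point): Grip point of the loose tray with the round DOWEL handle (small blocks lie in it): 76 (x) x 194 (y) x 35 mm, 0.45 kg. An 18 mm bar along y is held by two posts at y = +-60 mm (34 wide, to 85 mm above the underside). Point: middle of the bar, on its axis, 68 mm above the underside; pinch along x; z up. Starts on the runners beside the other tray, at either end.
- stone_center (a point): Centre of the whetstone: grey stone on a wooden base, one piece, 230 (x) x 55 (y) x 40 (z) mm, 0.65 kg, brittle. The point is half-way up, 20 mm above its underside; x along it, z up. It starts lengthwise on the box's floor under both trays, its ends and a strip of its middle in sight.
- strop_center (a point): Paddle strop: wooden block 160 x 50 x 34 mm, black leather on top, with a thinner handle (28 wide, 80 long) at one end; 240 mm over all, 0.22 kg. Point: balance point, 17 mm above its underside; the block reaches 102 mm to -x and 58 mm to +x of it, the handle 80 mm more to +x; z up. It starts on the bench on one side of the holder, the tin on the other.
- box: Open wooden tool box, fixed, 344 (x) x 234 (y) x 68 mm high, walls 12, floor 8 mm thick. Origin: centre of its underside on the bench; x along it, z up. Inside 320 x 210. A runner 22 mm wide along each long wall, tops 56 mm above the bench, undersides 42: the trays lie across on them, 8 mm play at each tray end. Between the runners 166 mm are clear.
- board: Plywood offcut board, the side area for the trays: fixed, 280 (x) x 230 (y) x 18 mm thick. Origin: centre of its underside on the bench; x along the 280 mm side, z up. Both trays fit on it side by side along x, their lengths along y.
- holder: Stone holder: dark wooden base, fixed, 300 (x) x 90 (y) x 16 mm, with a cross stop at each end, 14 mm higher than the base; 254 mm clear between the stops (the stone has 12 mm play at each end). Origin: centre of its underside on the bench; x along it, z up. The stone goes lengthwise on the base, in the middle.
- tin: Round aluminium tin of honing paste with a red lid, 69 mm across, 50 mm high, loose, standing on the bench beside the holder. Origin: centre of its underside. Leave it where it is.
Things that resemble listed ones, but are neither listed nor needed, are in the scene too. What is shaped like the part that bears strop_center but red is not meant. What is shaped like the part that bears tray_board_grip but orange is not meant.

How it is judged:
By the outcome, as a careful person would: the job done as asked, in the order asked, and still so for the second after the job is handed in, with the robot touching nothing.
It also fails if it takes over 144 s, if anything falls off the work surface, if the arm or the gripper's body presses on something with over 40 N, if the wrist force passes 120 N, or if a joint passes its speed limit or range.

## Working session

There is one attempt and no reset: what is moved stays moved. The work goes in short steps, Python scripts to look and compute and a tool call to move; the robot and the scene stay as the last step left them, time stands still between calls to the robot, and variables do not carry over. Pictures are saved under pics/ and viewed, at most 14 in all, crops included, and the job is handed in when it is done.

Besides the shell and the picture viewer there is one more tool, called after "Emit:" in YAML: its name, and indented under it one key for each argument. drive_tool: Moves the arm, as the interface text tells. Its arguments: {"type":"object","properties":{"plan":{"type":"string"},"claw":{"type":"number"},"grip_force":{"type":"number"}},"required":["plan"]}

```bash
mkdir -p pics; ls
python3 - <<'E'
from workcell import arm
import cv2
for n in("top","scene"):
    im=arm.get_image(n); cv2.imwrite(f"pics/{n}0.png",im[...,::-1]); print(arm.camera_params(n))
print(arm.camera_params("wrist")); print(arm.sense())
E
```

```text
pics
{'K': array([[373.24114016,   0.        , 317.56501186],
       [  0.        , 373.24114016, 198.46825809],
       [  0.        ,   0.        ,   1.        ]]), 'k1': -0.06594362506137715, 'rvec': array([ 2.16719668, -2.12249082,  0.15623255]), 'tvec': array([-0.00520849,  0.4092996 ,  1.20686045])}
{'K': array([[500.80478895,   0.        , 317.58695011],
       [  0.        , 500.80478895, 200.4310939 ],
       [  0.        ,   0.        ,   1.        ]]), 'k1': -0.10055355119480294, 'rvec': array([ 0.79942691,  2.4459686 , -1.24421188]), 'tvec': array([ 0.31769323, -0.06276871,  1.81661214])}
{'K': array([[321.97794782,   0.        , 320.41549804],
       [  0.        , 321.97794782, 202.14109103],
       [  0.        ,   0.        ,   1.        ]]), 'k1': -0.027451352689615634, 'tool_from_camera': array([[ 4.86078164e-04, -9.49932988e-01, -3.12453328e-01,
         8.10130541e-02],
       [ 9.99999613e-01,  6.91060209e-04, -5.45306766e-04,
        -1.35245561e-03],
       [ 7.33928947e-04, -3.12452941e-01,  9.49932956e-01,
        -1.42796649e-01],
       [ 0.00000000e+00,  0.00000000e+00,  0.00000000e+00,
         1.00000000e+00]])}
{'clock': 0.1, 'q': array([ 6.85144637e+01,  1.87293891e+01, -1.10837935e+01,  6.02723544e+01,
       -2.57365552e-03,  8.23104696e+01]), 'dq': array([-0.06234295, -0.09583766,  0.11180357, -0.02963009,  0.00265725,
       -0.03579724]), 'joint_torque': array([ 6.76853251e-04, -4.44238400e+01,  2.63037586e+01,  7.86391553e-03,
       -9.26441908e-05,  5.66424731e-06]), 'position': array([0.13098356, 0.5336769 , 0.23058271]), 'tcp_rot': array([-1.79914888e+02, -8.89478248e-03,  1.66203989e+02]), 'force': array([ 0.10851103, -0.17852701,  0.19117423]), 'torque': array([-0.0018222 ,  0.01294042,  0.05177397]), 'grip_force': 0.0, 'opening': 1.0016486135356986}
```

View pics/top0.png

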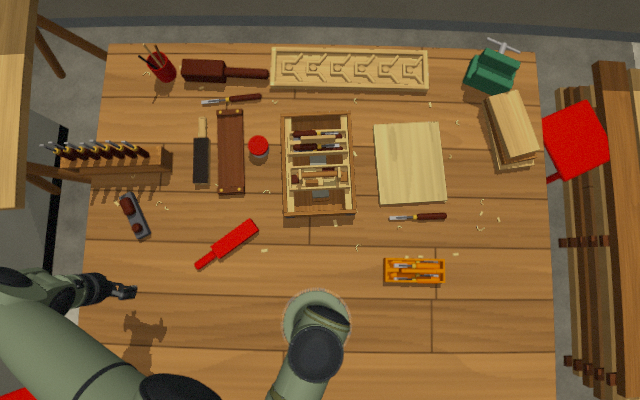

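View pics/scene0.png

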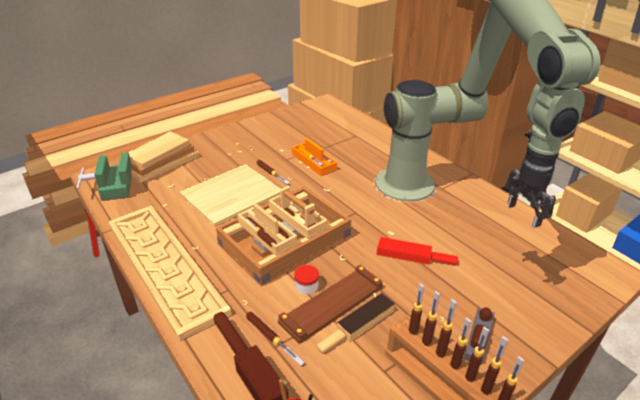

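The top view shows the box at px (318,163), the board at (410,163), the holder at (231,152), the strop at (201,150) with its handle up, and the tin at (258,147). The red paddle and orange tray are decoys. I'll enlarge it to read the corners.

```bash
cat > h.py <<'E'
import numpy as np, cv2
from scipy.spatial.transform import Rotation as R
from workcell import arm
def cam(n,s=None):
    p=arm.camera_params(n); 
    if n=="wrist":
        s=s or arm.sense(); T=np.eye(4); T[:3,:3]=R.from_euler('xyz',s['tcp_rot'],degrees=True).as_matrix(); T[:3,3]=s['position']
        W=T@p['tool_from_camera']; Rw=W[:3,:3]; c=W[:3,3]
    else:
        Rw=R.from_rotvec(p['rvec']).as_matrix().T; c=-Rw@p['tvec']
    return p['K'],p['k1'],Rw,c
def ray(C,uv,z):
    K,k1,Rw,c=C; uv=np.atleast_2d(np.array(uv,float))
    n=cv2.undistortPoints(uv[:,None],K,np.array([k1,0,0,0]))[:,0]
    d=np.c_[n,np.ones(len(n))]@Rw.T
    return c+d*((np.asarray(z)-c[2])/d[:,2])[:,None]
def proj(C,P):
    K,k1,Rw,c=C; q=(np.atleast_2d(P)-c)@Rw; 
    return cv2.projectPoints(q[:,None],np.zeros(3),np.zeros(3),K,np.array([k1,0,0,0]))[0][:,0]
E
python3 - <<'E'
from h import *
C=cam("top")
im=cv2.imread("pics/top0.png")
cr=cv2.resize(im[100:225,185:455],None,fx=2.95,fy=2.95,interpolation=cv2.INTER_CUBIC)
cv2.imwrite("pics/c1.png",cr)
print(ray(C,[(282,113),(350,113),(356,214),(284,217)],.068))
E
```

```text
[[ 0.68947961  0.12788329  0.068     ]
 [ 0.69421858 -0.09899161  0.068     ]
 [ 0.35614632 -0.12055693  0.068     ]
 [ 0.34174674  0.10902386  0.068     ]]
```

View pics/c1.png

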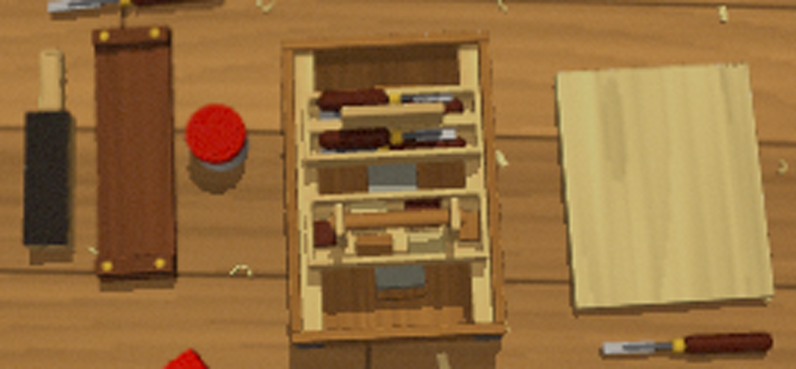

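Run:
```python
from h import *
np.set_printoptions(precision=4,suppress=True)
C=cam("top")
f=lambda pts,z: ray(C,[(185+x/2.95-.3,100+y/2.95-.3) for x,y in pts],z)
def rect(n,pts,z):
    p=f(pts,z); c=p.mean(0); d=(p[0]+p[1]-p[2]-p[3])[:2]; e=(p[0]+p[3]-p[1]-p[2])[:2]
    print(n,c,'yaw long',np.degrees(np.arctan2(d[1],d[0])),'len',np.hypot(*d)/2,'wid',np.hypot(*e)/2,'yawB',np.degrees(np.arctan2(e[1],e[0]))-90)
rect('box',[(284,44),(487,34),(505,331),(290,340)],.068)
rect('board',[(557,71),(748,64),(774,297),(576,308)],.018)
rect('holder',[(94,31),(170,27),(176,275),(97,279)],.03)
rect('strop',[(25,112),(71,110),(69,244),(25,244)],.034)
print('handle',f([(41,50),(62,50)],.03))
for n,p,z in(('Bh',[(342,110),(445,106)],.138),('Dw',[(345,218),(450,214)],.130)):
    q=f(p,z); print(n,q,q.mean(0))
print('Dtray',f([(307,200),(490,195),(488,260),(308,268)],.091))
print('Btray',f([(307,92),(473,85),(484,152),(303,162)],.091))
print('tin',f([(216,134)],.05))
```

```text
box [0.5238 0.0063 0.068 ] yaw long 3.4515815971393073 len 0.3371562550613434 wid 0.23148844673412028 yawB 3.8820779198066617
board [ 0.5446 -0.309   0.018 ] yaw long 4.333451027826172 len 0.27981971222551577 wid 0.22785024263254183 yawB 4.060977420775544
holder [0.5669 0.3035 0.03  ] yaw long 4.3906198852014215 len 0.2952336012976524 wid 0.08979360483441819 yawB 4.001641598063884
strop [0.5331 0.4006 0.034 ] yaw long 3.646446099685531 len 0.15679534887253985 wid 0.052206717964294456 yawB 2.2564563810022236
handle [[0.6868 0.4208 0.03  ]
 [0.6871 0.3959 0.03  ]]
Bh [[ 0.5851  0.0596  0.138 ]
 [ 0.5917 -0.0487  0.138 ]] [0.5884 0.0055 0.138 ]
Dw [[ 0.4708  0.0536  0.13  ]
 [ 0.4774 -0.0558  0.13  ]] [ 0.4741 -0.0011  0.13  ]
Dtray [[ 0.4983  0.0971  0.091 ]
 [ 0.508  -0.1008  0.091 ]
 [ 0.4365 -0.0991  0.091 ]
 [ 0.4237  0.0936  0.091 ]]
Btray [[ 0.6199  0.1012  0.091 ]
 [ 0.6318 -0.0813  0.091 ]
 [ 0.5559 -0.0939  0.091 ]
 [ 0.5405  0.1029  0.091 ]]
tin [[0.5823 0.2062 0.05  ]]
```

Emit:
drive_tool:
  plan: "-30 -25 -10 0 0 0.08;-65 -55 -20 0 0 0.2;-100 -80 -35 0 0 0.32;-135 -108 -50 0 0 0.42;-170 -136 -70 0 0 0.5;-200 -162 -70 0 0 0.56;-225 -185 -70 0 0 0.6;-240 -196 -70 0 0 0.63"

```text
clock: 0.77
position: [0.3187, 0.2842, 0.3019]
tcp_rot: [180.0, 0.1, 129.9]
force: [0.5, 0.3, -1.0]
opening: 0.999
grip_force: 0.0
```

```bash
cat > go.py <<'E'
import sys
from h import *
def go(x,y,z,yaw=94):
    s=arm.sense(); A=R.from_euler('xyz',s['tcp_rot'],degrees=True); B=R.from_euler('xyz',[180,0,yaw],degrees=True)
    d=A.inv().apply(np.array([x,y,z])-s['position'])*1e3
    print('t',round(s['clock'],2),'pos',s['position'].round(4),'rot',np.round(s['tcp_rot'],2),'op',round(s['opening']*85.4,1),'F',s['force'].round(1),'\nmove',d.round(1),(A.inv()*B).as_rotvec().round(3))
if __name__=="__main__": go(*map(float,sys.argv[1:]))
E
python3 go.py .53 .003 .30
```

```text
t 0.77 pos [0.3187 0.2842 0.3019] rot [1.7995e+02 5.0000e-02 1.2992e+02] op 85.3 F [ 0.5  0.3 -1. ] 
move [-351.3  -18.4    2.2] [0.001 0.001 0.627]
```

Emit:
drive_tool:
  plan: "-30 -2 0 0 0 0.08;-70 -4 0 0 0 0.2;-110 -6 0 0 0 0.32;-150 -8 0 0 0 0.44;-190 -10 0 0 0 0.54;-230 -12 0 0 0 0.6;-270 -14 0 0 0 0.627;-305 -16 0 0 0 0.627"

```text
clock: 1.43
position: [0.5027, 0.0407, 0.3009]
tcp_rot: [-180.0, 0.0, 94.1]
force: [0.5, 0.0, -0.2]
opening: 0.998
grip_force: 0.0
```

Emit:
drive_tool:
  plan: "-15 30 0 0 0 0;-15 40 0 0 0 0;-15 40 0 0 0 0;-15 40 0 0 0 0"

```text
clock: 1.77
position: [0.5423, 0.0308, 0.3004]
tcp_rot: [-179.9, -0.0, 94.2]
force: [0.3, 0.0, -0.2]
opening: 0.999
grip_force: 0.0
```

```bash
python3 go.py .53 .003 .30
python3 - <<'E'
from h import *
im=arm.get_image("wrist"); cv2.imwrite("pics/w1.png",im[...,::-1])
E
```

```text
t 1.77 pos [0.5423 0.0308 0.3004] rot [-1.7988e+02 -2.0000e-02  9.4160e+01] op 85.3 F [ 0.3  0.  -0.2] 
move [-26.8 -14.3   0.4] [-0.002 -0.     0.003]
```

View pics/w1.png

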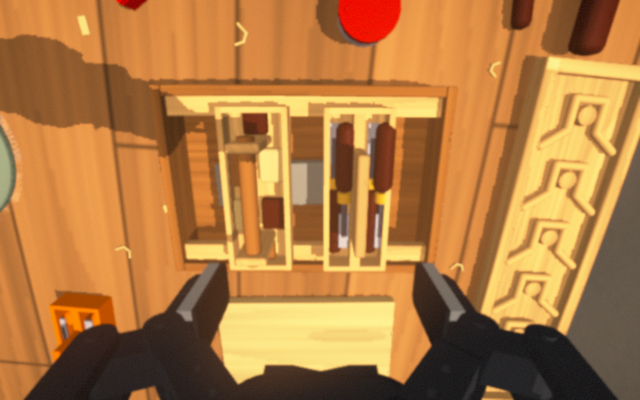

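The wrist view shows the box from (163,87) to (456,268), the dowel bar from (243,152) to (252,254), the board handle from (362,155) to (359,250), and the tin at (369,10).

Run:
```python
from h import *
np.set_printoptions(precision=4,suppress=True)
C=cam("wrist")
print('box',ray(C,[(163,87),(456,88),(436,270),(178,270)],.068), ray(C,[(163,87),(456,88),(436,270),(178,270)],.068).mean(0))
print('dw',ray(C,[(244,155),(252,250)],.128)); print('bh',ray(C,[(361,155),(359,250)],.138))
print('Dt',ray(C,[(217,107),(290,107),(291,269),(228,269)],.091)); print('Bt',ray(C,[(323,107),(397,107),(386,270),(323,270)],.091))
im=cv2.imread("pics/w1.png"); cv2.imwrite("pics/w1c.png",cv2.resize(im[75:285,140:470],None,fx=2.4,fy=2.4,interpolation=cv2.INTER_CUBIC))
```

```text
box [[ 0.3593  0.1079  0.068 ]
 [ 0.6833  0.1305  0.068 ]
 [ 0.7032 -0.0964  0.068 ]
 [ 0.3615 -0.1222  0.068 ]] [0.5268 0.005  0.068 ]
dw [[ 0.4633  0.0496  0.128 ]
 [ 0.4719 -0.0538  0.128 ]]
bh [[ 0.577   0.0598  0.138 ]
 [ 0.5862 -0.0401  0.138 ]]
Dt [[ 0.4262  0.0916  0.091 ]
 [ 0.5032  0.0971  0.091 ]
 [ 0.513  -0.0955  0.091 ]
 [ 0.4348 -0.1015  0.091 ]]
Bt [[ 0.5379  0.0996  0.091 ]
 [ 0.6156  0.1055  0.091 ]
 [ 0.6306 -0.0882  0.091 ]
 [ 0.5526 -0.0939  0.091 ]]
```

View pics/w1c.png

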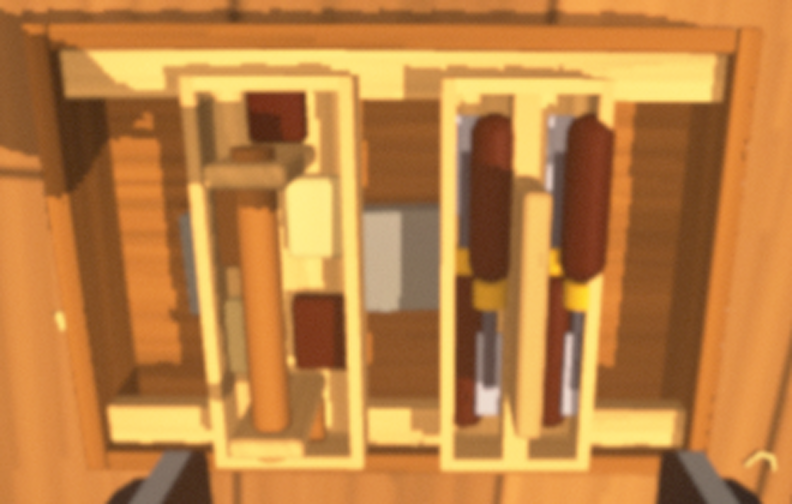

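Emit:
drive_tool:
  plan: "-8 12 15 0 0 0;-16 24 40 0 0 0;-24 36 70 0 0 0;-28 40 100 0 0 0;-28 40 125 0 0 0;-28 40 145 0 0 0;-28 40 155 0 0 0;-28 40 155 0 0 0"
  claw: 50

```text
clock: 2.48
position: [0.5821, 0.0069, 0.1443]
tcp_rot: [-179.7, -0.1, 94.2]
force: [-0.8, 0.4, 1.0]
opening: 0.577
grip_force: 0.0
```

Run:
```python
from h import *
im=arm.get_image("wrist"); cv2.imwrite("pics/w2.png",im[...,::-1])
from go import go
go(.5845,.006,.105,94.2)
```

```text
t 2.53 pos [0.5834 0.0067 0.146 ] rot [-1.7989e+02 -2.0000e-02  9.4240e+01] op 50.1 F [0.5 0.6 0.3] 
move [-0.8  1.1 41. ] [-0.002 -0.     0.001]
```

View pics/w2.png

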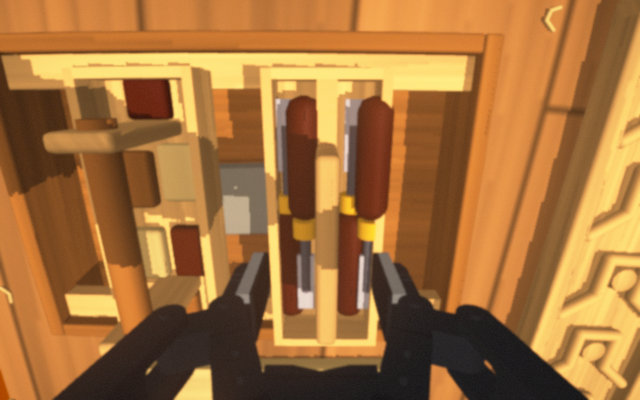

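The handle sits between the fingers, about 2 mm to +x of centre, so I'll descend and grip.

Emit:
drive_tool:
  plan: "-1 3 12 0 0 0;-1 3 25 0 0 0;-1 3 35 0 0 0;-1 3 41 0 0 0;-1 3 41 0 0 0;-1 3 41 0 0 0"

```text
clock: 3.03
position: [0.5878, 0.0052, 0.1054]
tcp_rot: [-180.0, -0.0, 94.2]
force: [-0.0, 1.4, 0.1]
opening: 0.585
grip_force: 0.0
```

Emit:
drive_tool:
  plan: "0 0 0 0 0 0;0 0 0 0 0 0;0 0 0 0 0 0;0 0 0 0 0 0;0 0 0 0 0 0;0 0 0 0 0 0"
  claw: 0
  grip_force: 60

```text
clock: 3.53
position: [0.5873, 0.0051, 0.1057]
tcp_rot: [-180.0, 0.0, 94.2]
force: [-4.5, 0.0, 5.4]
opening: 0.131
grip_force: 62.2
```

Emit:
drive_tool:
  plan: "0 0 -2 0 0 0;0 0 -7 0 0 0;0 0 -15 0 0 0;0 0 -27 0 0 0;0 0 -40 0 0 0;0 0 -53 0 0 0;0 0 -63 0 0 0;0 0 -70 0 0 0"

```text
clock: 4.2
position: [0.5883, 0.0051, 0.1767]
tcp_rot: [179.9, 0.0, 94.2]
force: [0.3, -0.5, -4.7]
opening: 0.131
grip_force: 60.7
```

```bash
python3 go.py .6094 -.3042 .15 94.2
```

```text
t 4.2 pos [0.5883 0.0051 0.1767] rot [1.7991e+02 1.0000e-02 9.4180e+01] op 11.2 F [ 0.3 -0.5 -4.7] 
move [-310.1   -1.6   26.8] [ 0.002  0.    -0.   ]
```

Emit:
drive_tool:
  plan: "-3 0 0 0 0 0;-9 0 0 0 0 0;-18 0 0 0 0 0;-31 0 0 0 0 0;-46 0 0 0 0 0;-63 0 0 0 0 0;-81 0 0 0 0 0;-99 0 0 0 0 0"

```text
clock: 4.87
position: [0.5947, -0.096, 0.1747]
tcp_rot: [-180.0, 0.0, 94.1]
force: [0.6, -0.4, -5.0]
opening: 0.13
grip_force: 60.7
```

Emit:
drive_tool:
  plan: "-18 0 0 0 0 0;-36 0 0 0 0 0;-54 -1 0 0 0 0;-72 -1 0 0 0 0;-90 -1 0 0 0 0;-108 -1 0 0 0 0;-126 -1 0 0 0 0;-142 -1 0 0 0 0"

```text
clock: 5.53
position: [0.6038, -0.238, 0.1748]
tcp_rot: [-180.0, 0.0, 94.1]
force: [-0.2, -0.2, -5.4]
opening: 0.13
grip_force: 60.7
```

Emit:
drive_tool:
  plan: "-15 0 2 0 0 0;-29 0 6 0 0 0;-41 0 13 0 0 0;-52 0 22 0 0 0;-60 0 33 0 0 0;-65 0 45 0 0 0;-68 0 57 0 0 0;-69 0 68 0 0 0"

```text
clock: 6.2
position: [0.6088, -0.3038, 0.1051]
tcp_rot: [-179.9, -0.1, 94.2]
force: [-0.3, -0.5, -5.3]
opening: 0.134
grip_force: 60.7
```

```bash
python3 go.py .6094 -.3042 .067 94.2;  python3 - <<'E'
from h import *
im=arm.get_image("wrist"); cv2.imwrite("pics/w3.png",im[...,::-1])
E
```

```text
t 6.2 pos [ 0.6088 -0.3038  0.1051] rot [-1.7992e+02 -7.0000e-02  9.4190e+01] op 11.5 F [-0.3 -0.5 -5.3] 
move [-0.5  0.6 38.1] [-0.001 -0.001 -0.   ]
```

View pics/w3.png

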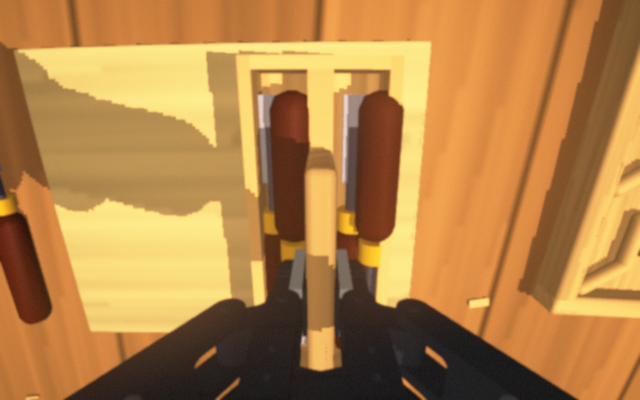

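The tray is level over the board's +x half, with both gouges in it. I'll lower it.

Emit:
drive_tool:
  plan: "0 0 10 0 0 0;0 0 19 0 0 0;0 0 26 0 0 0;0 0 31 0 0 0;0 0 34 0 0 0;0 0 36 0 0 0;0 0 37 0 0 0;0 0 38 0 0 0"

```text
clock: 6.92
position: [0.6096, -0.3043, 0.0696]
tcp_rot: [180.0, 0.0, 94.2]
force: [0.8, 0.7, -4.5]
opening: 0.131
grip_force: 60.7
```

Emit:
drive_tool:
  plan: "0 0 1 0 0 0;0 0 1 0 0 0;0 0 2 0 0 0;0 0 2 0 0 0;0 0 2 0 0 0"

```text
clock: 7.33
position: [0.6096, -0.3043, 0.0677]
tcp_rot: [180.0, 0.0, 94.2]
force: [-0.2, -0.2, -2.5]
opening: 0.129
grip_force: 60.8
```

Emit:
drive_tool:
  plan: "0 0 0.5 0 0 0;0 0 1 0 0 0;0 0 1 0 0 0"

```text
clock: 7.58
position: [0.6095, -0.3043, 0.0677]
tcp_rot: [180.0, 0.0, 94.2]
force: [-3.5, 1.3, 5.8]
opening: 0.133
grip_force: 62.1
```

Emit:
drive_tool:
  plan: "0 0 0 0 0 0;0 0 0 0 0 0;0 0 0 0 0 0;0 0 0 0 0 0;0 0 0 0 0 0"
  claw: 40

```text
clock: 8.0
position: [0.6095, -0.3041, 0.0663]
tcp_rot: [180.0, 0.0, 94.2]
force: [0.1, 0.4, 0.2]
opening: 0.468
grip_force: 0.0
```

Emit:
drive_tool:
  plan: "0 0 -5 0 0 0;0 0 -20 0 0 0;0 0 -45 0 0 0;0 0 -75 0 0 0;0 0 -110 0 0 0;30 -5 -130 0 0 0;65 -15 -140 0 0 0;100 -30 -140 0 0 0"

```text
clock: 8.67
position: [0.5742, -0.207, 0.2099]
tcp_rot: [179.6, 0.2, 94.1]
force: [-0.4, 0.5, -0.2]
opening: 0.472
grip_force: 0.0
```

```bash
python3 go.py .4705 -.0015 .15 94
```

```text
t 8.67 pos [ 0.5742 -0.207   0.2099] rot [179.64   0.19  94.12] op 40.3 F [-0.4  0.5 -0.2] 
move [212.6 -89.   58.6] [0.006 0.003 0.002]
```

Emit:
drive_tool:
  plan: "35 -15 0 0 0 0;72 -30 0 0 0 0;110 -46 0 0 0 0;147 -62 0 0 0 0;180 -76 10 0 0 0;202 -86 25 0 0 0;210 -89 40 0 0 0;210 -89 50 0 0 0"
  claw: 50

```text
clock: 9.33
position: [0.4662, -0.0013, 0.1559]
tcp_rot: [-180.0, -0.0, 94.4]
force: [-0.4, 0.7, -0.4]
opening: 0.585
grip_force: 0.0
```

Run:
```python
from h import *
im=arm.get_image("wrist"); cv2.imwrite("pics/w4.png",im[...,::-1])
from go import go
go(.4705,-.0015,.105,94)
```

```text
t 9.38 pos [ 0.466  -0.0022  0.1544] rot [-1.7985e+02 -4.0000e-02  9.4310e+01] op 50.2 F [-0.9  0.3 -0.9] 
move [ 0.3  4.6 49.4] [-0.003 -0.001  0.005]
```

View pics/w4.png

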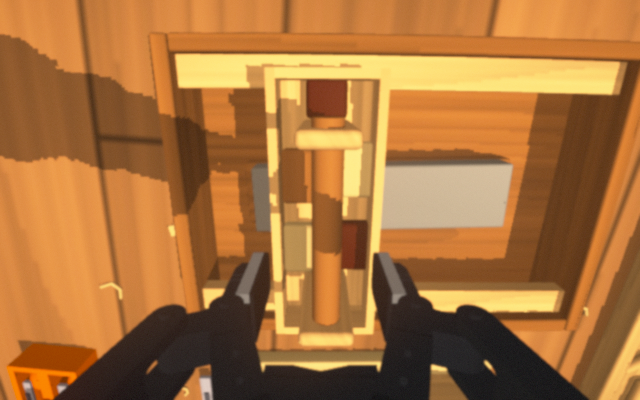

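The dowel bar is at column 327 and the finger middle at 321, so I need about +2.5 mm in tool y, then down 49 mm. The bare stone is also visible from (253,165) to (512,227).

Emit:
drive_tool:
  plan: "0 1 12 0 0 0;0 2 25 0 0 0;0 3 36 0 0 0;0 3 44 0 0 0;0 3 49 0 0 0;0 3 49 0 0 0;0 3 49 0 0 0"

```text
clock: 9.97
position: [0.4711, -0.0035, 0.1075]
tcp_rot: [-180.0, 0.0, 94.2]
force: [-0.1, -1.0, -0.5]
opening: 0.584
grip_force: 0.0
```

Emit:
drive_tool:
  plan: "0 0 0 0 0 0;0 0 0 0 0 0;0 0 0 0 0 0;0 0 0 0 0 0;0 0 0 0 0 0;0 0 0 0 0 0"
  claw: 0
  grip_force: 60

```text
clock: 10.47
position: [0.4707, -0.0035, 0.1078]
tcp_rot: [-180.0, 0.0, 94.2]
force: [-2.8, -1.3, 6.3]
opening: 0.19
grip_force: 58.5
```

Emit:
drive_tool:
  plan: "0 0 -2 0 0 0;0 0 -7 0 0 0;0 0 -15 0 0 0;0 0 -27 0 0 0;0 0 -40 0 0 0;0 0 -53 0 0 0;0 0 -63 0 0 0;0 0 -70 0 0 0"

```text
clock: 11.13
position: [0.4715, -0.0034, 0.1787]
tcp_rot: [179.9, 0.0, 94.2]
force: [0.3, 0.1, -3.5]
opening: 0.185
grip_force: 58.8
```

```bash
python3 go.py .4798 -.3138 .067 94.2
```

```text
t 11.13 pos [ 0.4715 -0.0034  0.1787] rot [1.7992e+02 1.0000e-02 9.4190e+01] op 15.8 F [ 0.3  0.1 -3.5] 
move [-310.2  -14.6  111.8] [ 0.001  0.    -0.   ]
```

Emit:
drive_tool:
  plan: "-3 0 0 0 0 0;-9 -1 0 0 0 0;-18 -1 0 0 0 0;-31 -2 0 0 0 0;-46 -2 0 0 0 0;-63 -3 0 0 0 0;-81 -4 0 0 0 0;-99 -5 0 0 0 0"

```text
clock: 11.8
position: [0.4725, -0.1039, 0.1764]
tcp_rot: [-179.9, -0.0, 94.2]
force: [0.6, 0.3, -4.6]
opening: 0.192
grip_force: 58.8
```

Emit:
drive_tool:
  plan: "-18 -1 0 0 0 0;-36 -2 0 0 0 0;-54 -3 0 0 0 0;-72 -4 0 0 0 0;-90 -5 0 0 0 0;-108 -6 0 0 0 0;-126 -7 0 0 0 0;-142 -8 0 0 0 0"

```text
clock: 12.47
position: [0.4747, -0.2464, 0.1763]
tcp_rot: [-179.9, -0.0, 94.1]
force: [-0.2, 0.6, -3.9]
opening: 0.189
grip_force: 58.8
```

Emit:
drive_tool:
  plan: "-15 0 2 0 0 0;-29 -1 6 0 0 0;-41 -1 13 0 0 0;-52 -2 22 0 0 0;-60 -2 33 0 0 0;-65 -2 45 0 0 0;-68 -2 57 0 0 0;-69 -2 68 0 0 0"

```text
clock: 13.13
position: [0.4782, -0.3134, 0.1073]
tcp_rot: [-179.9, -0.1, 94.2]
force: [0.3, 0.9, -4.8]
opening: 0.189
grip_force: 58.8
```

Emit:
drive_tool:
  plan: "0 0 11 0 0 0;0 0 20 0 0 0;0 0 27 0 0 0;0 0 32 0 0 0;0 0 35 0 0 0;0 0 37 0 0 0;0 0 38 0 0 0;0 0 38 0 0 0"

```text
clock: 13.8
position: [0.4789, -0.3137, 0.0715]
tcp_rot: [180.0, 0.0, 94.2]
force: [0.7, -0.3, -4.5]
opening: 0.188
grip_force: 58.8
```

```bash
python3 go.py .4798 -.3138 .067 94.2
python3 - <<'E'
from h import *
im=arm.get_image("top"); cv2.imwrite("pics/t2.png",cv2.resize(im[100:225,185:455,::-1],None,fx=2.95,fy=2.95,interpolation=cv2.INTER_CUBIC))
E
```

```text
t 13.8 pos [ 0.4789 -0.3137  0.0715] rot [1.7998e+02 2.0000e-02 9.4190e+01] op 16.0 F [ 0.7 -0.3 -4.5] 
move [-0.1  0.9  4.5] [ 0.  0. -0.]
```

View pics/t2.png

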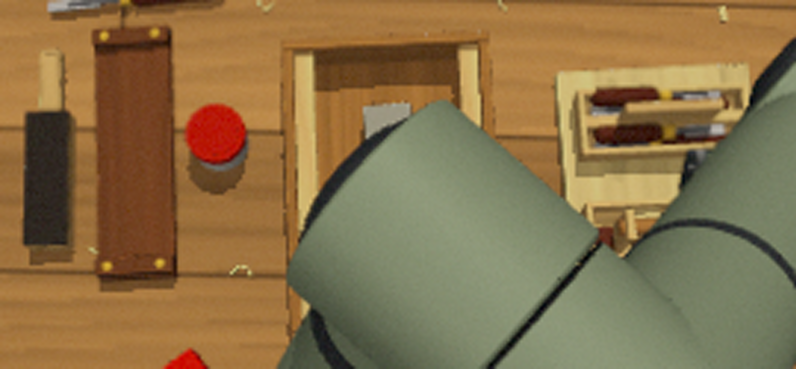

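The board tray stands on the board with its tools in it, around crop (660,120). The dowel tray hangs just above its place beside it, so I'll lower it and release.

Emit:
drive_tool:
  plan: "0 0 1 0 0 0;0 0 1.5 0 0 0;0 0 2 0 0 0;0 0 2.5 0 0 0;0 0 2.5 0 0 0"

```text
clock: 14.27
position: [0.4785, -0.3139, 0.0698]
tcp_rot: [-180.0, 0.1, 94.2]
force: [-2.9, 0.9, 4.9]
opening: 0.187
grip_force: 59.8
```

Emit:
drive_tool:
  plan: "0 0 0.5 0 0 0;0 0 0.5 0 0 0;0 0 0.5 0 0 0"

```text
clock: 14.52
position: [0.4784, -0.314, 0.0697]
tcp_rot: [-180.0, 0.1, 94.2]
force: [-4.9, 1.9, 8.4]
opening: 0.188
grip_force: 60.1
```

Emit:
drive_tool:
  plan: "0 0 0 0 0 0;0 0 0 0 0 0;0 0 0 0 0 0;0 0 0 0 0 0;0 0 0 0 0 0"
  claw: 40

```text
clock: 14.93
position: [0.4789, -0.3137, 0.0683]
tcp_rot: [180.0, 0.0, 94.2]
force: [-0.6, 0.5, -0.1]
opening: 0.47
grip_force: 0.0
```

Emit:
drive_tool:
  plan: "0 0 -5 0 0 0;0 0 -20 0 0 0;0 0 -45 0 0 0;0 0 -75 0 0 0;0 0 -110 0 0 0;25 0 -140 0 0 -0.1;60 0 -165 0 0 -0.2;95 0 -190 0 0 -0.3"

```text
clock: 15.6
position: [0.4719, -0.2207, 0.2586]
tcp_rot: [179.9, 0.1, 111.5]
force: [0.0, -0.7, -0.5]
opening: 0.47
grip_force: 0.0
```

```bash
python3 go.py .48 .003 .30 184
```

```text
t 15.6 pos [ 0.4719 -0.2207  0.2586] rot [1.7994e+02 6.0000e-02 1.1154e+02] op 40.1 F [ 0.  -0.7 -0.5] 
move [205.1  89.8 -41.5] [ 0.     0.002 -1.265]
```

Emit:
drive_tool:
  plan: "25 11 -5 0 0 -0.1;52 23 -10 0 0 -0.22;80 35 -20 0 0 -0.34;108 47 -30 0 0 -0.46;136 59 -40 0 0 -0.58;160 70 -40 0 0 -0.7;184 81 -40 0 0 -0.82;205 90 -40 0 0 -0.94"
  claw: 85

```text
clock: 16.27
position: [0.481, 0.0043, 0.2974]
tcp_rot: [180.0, 0.1, 165.6]
force: [0.0, -0.3, -0.1]
opening: 0.995
grip_force: 0.0
```

Emit:
drive_tool:
  plan: "0 0 0 0 0 -0.1;0 0 0 0 0 -0.2;0 0 0 0 0 -0.28;0 0 0 0 0 -0.31;0 0 0 0 0 -0.31;0 0 0 0 0 -0.31"

```text
clock: 16.77
position: [0.481, 0.0027, 0.297]
tcp_rot: [-180.0, 0.0, -177.1]
force: [-0.4, 0.0, -0.1]
opening: 0.994
grip_force: 0.0
```

Run:
```python
from h import *
from go import go
np.set_printoptions(precision=4,suppress=True)
C=cam("wrist")
im=arm.get_image("wrist"); cv2.imwrite("pics/w5.png",im[...,::-1])
hsv=cv2.cvtColor(im,cv2.COLOR_RGB2HSV)
m=((hsv[...,1]<60)&(hsv[...,2]>80)).astype(np.uint8)
m=cv2.morphologyEx(m,cv2.MORPH_OPEN,np.ones((3,3)))
for c in cv2.findContours(m,0,1)[0]:
    if cv2.contourArea(c)<300: continue
    P=ray(C,c[:,0].astype(float),.048)[:,:2]
    print(cv2.contourArea(c),cv2.boundingRect(c),cv2.minAreaRect((P*1000).astype(np.float32)))
go(.48,.003,.30,184)
```

```text
356.5 (178, 282, 27, 39) ((685.6276245117188, -175.603271484375), (25.039499282836914, 72.61335754394531), 71.89385223388672)
617.0 (425, 265, 39, 56) ((652.26953125, 187.9903564453125), (106.02415466308594, 25.377866744995117), 29.834115982055664)
481.0 (67, 39, 63, 11) ((354.771484375, -255.4954833984375), (10.328402519226074, 72.34172058105469), 1.9750795364379883)
t 16.82 pos [0.481  0.0026 0.2969] rot [-180.      0.02 -177.06] op 84.7 F [-0.8  0.1 -0.4] 
move [ 1.   0.4 -3.1] [-0.     0.    -0.018]
```

View pics/w5.png

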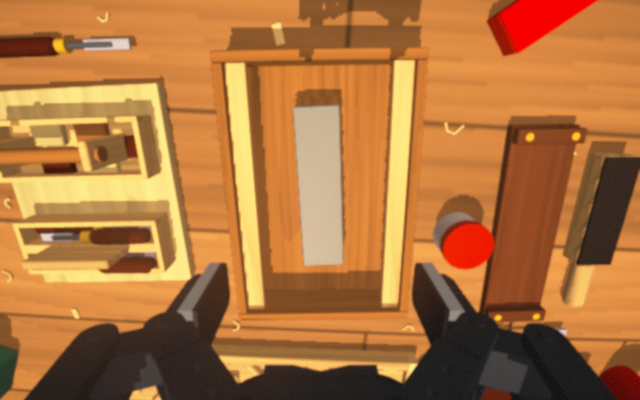

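The wrist view (up = −x) shows the stone from (295,106) to (343,265), the holder between (509,127) and (484,318), the strop block around (610,210), and the tin at (467,245). Both trays are on the board.

```bash
cat > rect.py <<'E'
from h import *
def rect(n,C,pts,z):
    p=ray(C,pts,z); c=p.mean(0); d=(p[2]+p[3]-p[0]-p[1])[:2]; e=(p[1]+p[2]-p[0]-p[3])[:2]
    print(n,c.round(4),'yawL %.2f yawW %.2f L %.4f W %.4f'%(np.degrees(np.arctan2(d[1],d[0])),np.degrees(np.arctan2(e[1],e[0]))-90,np.hypot(*d)/2,np.hypot(*e)/2))
E
python3 - <<'E'
from rect import *
C=cam("wrist")
rect('stone',C,[(295,106),(338,105),(343,265),(304,266)],.048)
rect('box',C,[(213,52),(428,48),(405,318),(240,320)],.068)
rect('holder',C,[(513,126),(584,127),(543,318),(484,318)],.03)
rect('strop',C,[(596,155),(638,156),(614,266),(578,264)],.034)
E
```

```text
stone [0.5148 0.0029 0.048 ] yawL 5.37 yawW 4.45 L 0.2105 W 0.0519
box [0.5224 0.0048 0.068 ] yawL 3.45 yawW 3.89 L 0.3407 W 0.2286
holder [0.563 0.299 0.03 ] yawL 4.98 yawW 2.45 L 0.2889 W 0.0927
strop [0.5288 0.3966 0.034 ] yawL 8.46 yawW 0.59 L 0.1604 W 0.0566
```

Run:
```python
from rect import *
C=cam("wrist",{'tcp_rot':[-179.85,-.04,94.31],'position':np.array([.466,-.0022,.1544])})
rect('stone w4',C,[(253,231),(253,165),(512,163),(508,227)],.048)
rect('box w4 L',C,[(150,35)]*4,.068)
im=cv2.imread("pics/w5.png"); cv2.imwrite("pics/w5c.png",cv2.resize(im[40:325,205:435],None,fx=2.1,fy=2.1,interpolation=cv2.INTER_CUBIC))
```

```text
stone w4 [0.514 0.005 0.048] yawL 5.12 yawW 5.92 L 0.2096 W 0.0555
box w4 L [0.345  0.1093 0.068 ] yawL 0.00 yawW -90.00 L 0.0000 W 0.0000
```

View pics/w5c.png

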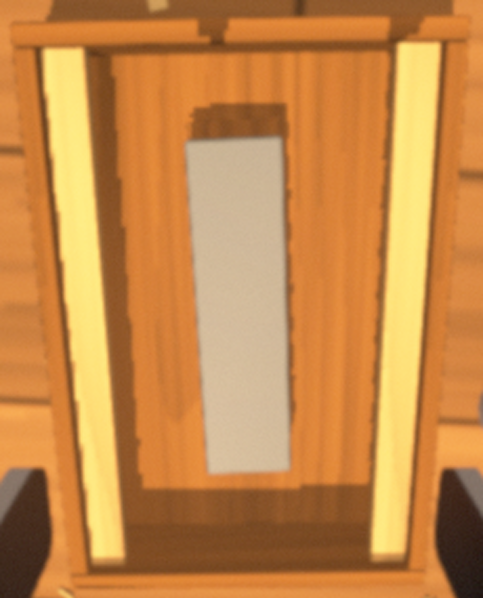

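Emit:
drive_tool:
  plan: "-8 0 15 0 0 -0.01;-18 0 45 0 0 -0.02;-28 0 80 0 0 -0.036;-33.5 0 115 0 0 -0.036;-33.5 0 150 0 0 -0.036;-33.5 0 180 0 0 -0.036;-33.5 0 200 0 0 -0.036;-33.5 0 200 0 0 -0.036"
  claw: 75

```text
clock: 17.48
position: [0.511, 0.0047, 0.0926]
tcp_rot: [179.9, -0.4, -175.0]
force: [-0.8, -0.1, -0.5]
opening: 0.876
grip_force: 0.0
```

Run:
```python
from h import *
im=arm.get_image("wrist"); cv2.imwrite("pics/w6.png",im[...,::-1])
from go import go
go(.5145,.004,.010,185)
```

```text
t 17.53 pos [0.5125 0.0045 0.095 ] rot [ 179.94   -0.27 -174.98] op 74.9 F [-0.9  0.4  0.7] 
move [-2.3 -0.8 85. ] [ 0.001 -0.005  0.   ]
```

View pics/w6.png

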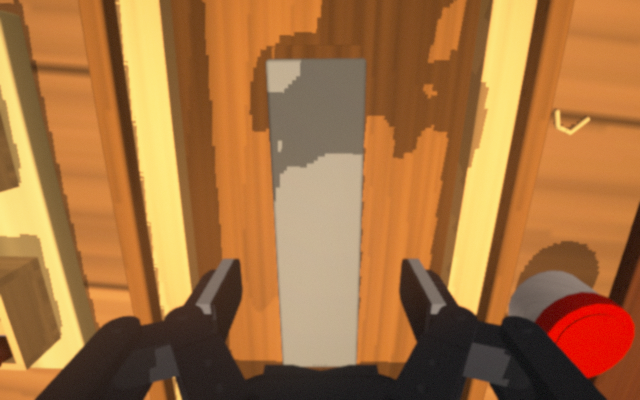

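The stone is centred between the fingers at column 320, with about half a degree of yaw still to take out. I'll descend and grip lightly.

Emit:
drive_tool:
  plan: "-2 0 20 0 0 -0.009;-2 0 45 0 0 -0.009;-2 0 65 0 0 -0.009;-2 0 77 0 0 -0.009;-2 0 83 0 0 -0.009;-2 0 84 0 0 -0.009;-2 0 84 0 0 -0.009;-2 0 84 0 0 -0.009"

```text
clock: 18.2
position: [0.5178, 0.0044, 0.0142]
tcp_rot: [-180.0, 0.1, -174.4]
force: [0.6, 0.5, 1.3]
opening: 0.875
grip_force: 0.0
```

Emit:
drive_tool:
  plan: "0 0 0 0 0 0;0 0 0 0 0 0;0 0 0 0 0 0;0 0 0 0 0 0;0 0 0 0 0 0;0 0 0 0 0 0"
  claw: 30
  grip_force: 40

```text
clock: 18.7
position: [0.5175, 0.0039, 0.014]
tcp_rot: [-179.9, 0.1, -174.4]
force: [-1.7, -2.3, 7.5]
opening: 0.637
grip_force: 42.2
```

Emit:
drive_tool:
  plan: "0 0 -2 0 0 0;0 0 -6 0 0 0;0 0 -13 0 0 0;0 0 -24 0 0 0;0 0 -38 0 0 0;0 0 -54 0 0 0;0 0 -72 0 0 0;0 0 -90 0 0 0"

```text
clock: 19.37
position: [0.5154, 0.0048, 0.1032]
tcp_rot: [180.0, -0.1, -174.4]
force: [-0.8, -0.1, -7.7]
opening: 0.638
grip_force: 44.0
```

```bash
python3 go.py .565 .301 .125 184.3
```

```text
t 19.37 pos [0.5154 0.0048 0.1032] rot [ 1.7996e+02 -1.1000e-01 -1.7442e+02] op 54.4 F [-0.8 -0.1 -7.7] 
move [-78.1 290.  -21.8] [ 0.001 -0.002  0.022]
```

Emit:
drive_tool:
  plan: "0 3 -8 0 0 0;-1 9 -16 0 0 0;-4 18 -22 0 0 0.01;-8 31 -22 0 0 0.022;-12 46 -22 0 0 0.022;-17 63 -22 0 0 0.022;-22 81 -22 0 0 0.022;-27 99 -22 0 0 0.022"

```text
clock: 20.03
position: [0.5327, 0.1071, 0.1239]
tcp_rot: [180.0, -0.1, -175.7]
force: [-0.1, 0.1, -6.8]
opening: 0.635
grip_force: 44.2
```

Emit:
drive_tool:
  plan: "-5 18 0 0 0 0;-10 36 0 0 0 0;-15 54 0 0 0 0;-20 72 0 0 0 0;-25 90 0 0 0 0;-30 108 0 0 0 0;-35 126 0 0 0 0;-39 142 0 0 0 0"

```text
clock: 20.7
position: [0.5608, 0.2518, 0.1235]
tcp_rot: [180.0, -0.1, -175.6]
force: [0.4, 0.0, -7.7]
opening: 0.636
grip_force: 44.1
```

Emit:
drive_tool:
  plan: "-3 14 0 0 0 0;-6 26 0 0 0 0;-8 36 0 0 0 0;-10 43 0 0 0 0;-12 47 0 0 0 0;-12 49 0 0 0 0;-12 49 0 0 0 0;-12 49 0 0 0 0"

```text
clock: 21.37
position: [0.5701, 0.2994, 0.1247]
tcp_rot: [-180.0, -0.0, -175.7]
force: [0.5, 0.7, -6.5]
opening: 0.639
grip_force: 44.1
```

Run:
```python
from h import *
im=arm.get_image("wrist"); cv2.imwrite("pics/w7.png",im[...,::-1])
from go import go
go(.565,.301,.023,184.3)
im=arm.get_image("top"); cv2.imwrite("pics/t3.png",im[...,::-1])
im=arm.get_image("scene"); cv2.imwrite("pics/s3.png",im[...,::-1])
```

```text
t 21.42 pos [0.5702 0.2993 0.1247] rot [-1.7998e+02 -2.0000e-02 -1.7573e+02] op 54.1 F [ 0.7 -0.6 -7.6] 
move [  5.    2.1 101.7] [-0.    -0.    -0.001]
```

View pics/w7.png

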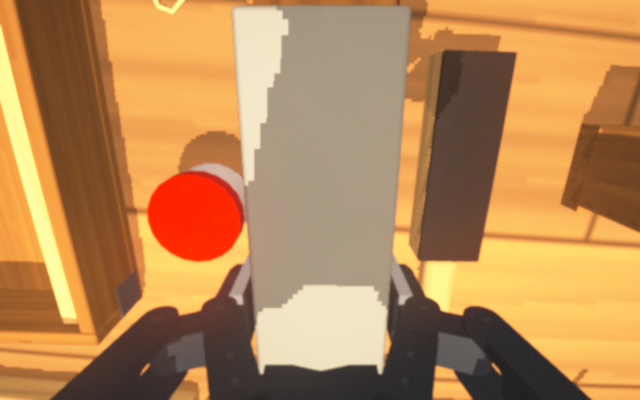

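The stone is held level from (234,8) to (410,8) and hides the holder. The tin at (197,215) and the strop block from (430,52) to (480,262) are clear of it. Next I'll refine the holder by colour mask in the earlier pictures.

Run:
```python
from rect import *
np.set_printoptions(precision=4,suppress=True)
Cw=cam("wrist")
e=ray(Cw,[(234,8),(410,8)],.159); print('stone -x end',e, 'mid',e.mean(0), 'width',np.linalg.norm(e[0]-e[1]))
print('tin',ray(Cw,[(197,215)],.05))
rect('strop',Cw,[(441,51),(516,53),(479,261),(420,259)],.034)
C5=cam("wrist",{'tcp_rot':[180,.02,-177.06],'position':np.array([.481,.0026,.2969])})
for f,C,(x0,x1,y0,y1) in(("top0",cam("top"),(212,250,100,202)),("w5",C5,(475,592,115,325))):
    im=cv2.imread(f"pics/{f}.png"); g=cv2.GaussianBlur(im,(3,3),0).astype(int); b,gr,r=g[...,0],g[...,1],g[...,2]
    m=((r<135)&(r>50)&(r-b>25)); k=np.zeros_like(m); k[y0:y1,x0:x1]=m[y0:y1,x0:x1]
    k=cv2.morphologyEx(k.astype(np.uint8),cv2.MORPH_CLOSE,np.ones((5,5))); k=cv2.morphologyEx(k,cv2.MORPH_OPEN,np.ones((5,5)))
    c=max(cv2.findContours(k,0,1)[0],key=cv2.contourArea)
    q=cv2.approxPolyDP(cv2.convexHull(c),4,True)[:,0]; print(f,cv2.boundingRect(c),q.tolist())
    for z in(.016,.03): print(z,cv2.minAreaRect((ray(C,c[:,0].astype(float),z)[:,:2]*1000).astype(np.float32)))
    print([ (v,np.flatnonzero(k[v])[[0,-1]].tolist()) for v in range(y0,y1,15) if k[v].any()])
```

```text
stone -x end [[0.4657 0.2645 0.159 ]
 [0.4617 0.3171 0.159 ]] mid [0.4637 0.2908 0.159 ] width 0.052698591436811895
tin [[0.577  0.2091 0.05  ]]
strop [0.5298 0.4012 0.034 ] yawL 4.09 yawW 2.77 L 0.1555 W 0.0499
top0 (216, 100, 34, 99) [[243, 100], [249, 152], [245, 194], [219, 198], [217, 102]]
0.016 ((582.7579956054688, 299.09722900390625), (350.6205749511719, 112.4268569946289), 4.4181718826293945)
0.03 ((578.7557373046875, 295.71685791015625), (346.6544494628906, 111.15509796142578), 4.418171405792236)
[(100, [221, 243]), (115, [216, 243]), (130, [217, 243]), (145, [217, 244]), (160, [217, 249]), (175, [217, 245]), (190, [217, 245])]
w5 (565, 161, 27, 104) [[591, 161], [591, 214], [579, 264], [571, 264], [565, 246]]
0.016 ((539.4204711914062, 377.901611328125), (157.9449920654297, 28.154071807861328), 5.195716857910156)
0.03 ((534.8041381835938, 365.3280944824219), (152.72569274902344, 27.223709106445312), 5.195714473724365)
[(130, [507, 573]), (145, [505, 570]), (160, [503, 508]), (175, [501, 591]), (190, [498, 591]), (205, [496, 591]), (220, [494, 589]), (235, [493, 585]), (250, [565, 581]), (265, [487, 492]), (280, [485, 490]), (295, [482, 487]), (310, [480, 541])]
```

Emit:
drive_tool:
  plan: "1 1 6 0 0 0;2 3 18 0 0 0;3 4 32 0 0 0;4.5 5.7 47 0 0 0;4.5 5.7 62 0 0 0;4.5 5.7 75 0 0 0;4.5 5.7 84 0 0 0;4.5 5.7 90 0 0 0"

```text
clock: 22.18
position: [0.564, 0.3049, 0.0325]
tcp_rot: [-180.0, -0.2, -175.7]
force: [0.9, 0.3, -7.5]
opening: 0.635
grip_force: 44.1
```

Emit:
drive_tool:
  plan: "0 0 2 0 0 0;0 0 4 0 0 0;0 0 5 0 0 0;0 0 6 0 0 0;0 0 7 0 0 0;0 0 8 0 0 0;0 0 8.5 0 0 0;0 0 9 0 0 0"

```text
clock: 22.85
position: [0.5654, 0.3054, 0.0259]
tcp_rot: [180.0, 0.0, -175.7]
force: [-0.0, -0.4, -6.7]
opening: 0.639
grip_force: 44.1
```

Emit:
drive_tool:
  plan: "0 0 0.5 0 0 0;0 0 1 0 0 0;0 0 1.5 0 0 0;0 0 2 0 0 0;0 0 2 0 0 0;0 0 2 0 0 0"

```text
clock: 23.35
position: [0.5653, 0.3053, 0.0237]
tcp_rot: [-180.0, -0.0, -175.7]
force: [-0.1, -0.4, -7.5]
opening: 0.639
grip_force: 44.1
```

Emit:
drive_tool:
  plan: "0 0 0.3 0 0 0;0 0 0.6 0 0 0;0 0 0.9 0 0 0;0 0 1 0 0 0;0 0 1 0 0 0"

```text
clock: 23.77
position: [0.5653, 0.3053, 0.0227]
tcp_rot: [180.0, -0.0, -175.7]
force: [0.2, -0.6, -8.2]
opening: 0.634
grip_force: 44.1
```

Emit:
drive_tool:
  plan: "0 0 0.3 0 0 0;0 0 0.6 0 0 0;0 0 0.9 0 0 0;0 0 1 0 0 0;0 0 1 0 0 0"

```text
clock: 24.18
position: [0.5653, 0.3053, 0.0221]
tcp_rot: [-180.0, 0.0, -175.7]
force: [-1.7, -0.1, -2.9]
opening: 0.636
grip_force: 44.6
```

Contact is starting. One more half millimetre, then open slowly.

Emit:
drive_tool:
  plan: "0 0 0.2 0 0 0;0 0 0.4 0 0 0;0 0 0.5 0 0 0;0 0 0.5 0 0 0"

```text
clock: 24.52
position: [0.5653, 0.3054, 0.0221]
tcp_rot: [-180.0, 0.0, -175.7]
force: [-3.8, -1.1, 5.5]
opening: 0.635
grip_force: 45.6
```

Emit:
drive_tool:
  plan: "0 0 0 0 0 0;0 0 0 0 0 0;0 0 0 0 0 0;0 0 0 0 0 0;0 0 0 0 0 0"
  claw: 72

```text
clock: 24.93
position: [0.5657, 0.3054, 0.0213]
tcp_rot: [180.0, 0.0, -175.7]
force: [0.8, -0.2, 0.3]
opening: 0.842
grip_force: 0.0
```

Emit:
drive_tool:
  plan: "0 0 -5 0 0 0;0 0 -20 0 0 0;0 0 -45 0 0 0;0 0 -75 0 0 0;0 0 -110 0 0 0;0 0 -145 0 0 0;0 0 -175 0 0 0;0 0 -200 0 0 0"

```text
clock: 25.6
position: [0.5659, 0.3056, 0.2246]
tcp_rot: [179.9, 0.2, -175.7]
force: [0.4, 0.3, -0.6]
opening: 0.844
grip_force: 0.0
```

Emit:
drive_tool:
  plan: "0 10 -10 0 0 0;0 30 -20 0 0 0;0 45 -20 0 0 0;0 50 -20 0 0 0;0 50 -20 0 0 0;0 50 -20 0 0 0"

```text
clock: 26.1
position: [0.5609, 0.3549, 0.2398]
tcp_rot: [-179.9, -0.1, -175.6]
force: [0.6, 0.1, -1.5]
opening: 0.84
grip_force: 0.0
```

Run:
```python
from h import *
from go import go
s=arm.sense(); im=arm.get_image("wrist"); cv2.imwrite("pics/w8.png",im[...,::-1])
go(.53,.4,.2,184)
```

```text
t 26.15 pos [0.561  0.3545 0.2398] rot [-1.7992e+02 -1.2000e-01 -1.7569e+02] op 72.1 F [-0.7 -0.5 -0.3] 
move [27.4 47.8 39.8] [-0.001 -0.002  0.005]
```

View pics/w8.png

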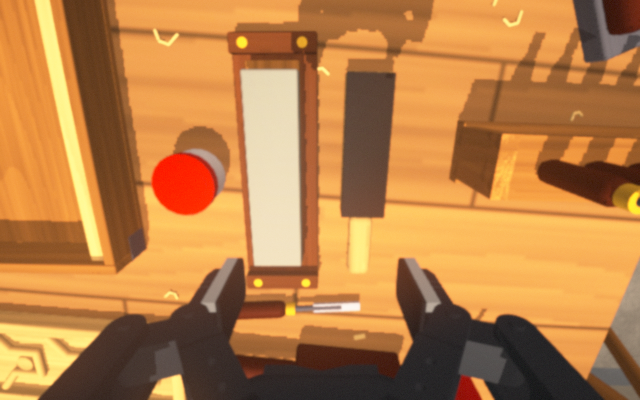

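The wrist view shows the stone at (241,70)-(301,266) between the holder's stops (228,31)-(318,287), and the strop block at (346,71)-(383,216) with its handle ending at (358,272).

Run:
```python
from rect import *
np.set_printoptions(precision=4,suppress=True)
C=cam("wrist")
rect('holder stops',C,[(228,31),(317,31),(318,287),(249,287)],.03)
rect('stone',C,[(241,70),(299,69),(301,266),(252,266)],.056)
rect('strop',C,[(346,71),(395,73),(383,216),(341,215)],.034)
print(ray(C,[(358,272)],.03))
rect('box',C,[(90,270)]*4,.068)
```

```text
holder stops [0.5661 0.3061 0.03  ] yawL 4.49 yawW 4.31 L 0.2912 W 0.0878
stone [0.5628 0.304  0.056 ] yawL 3.65 yawW 4.78 L 0.2089 W 0.0556
strop [0.5291 0.4001 0.034 ] yawL 3.37 yawW 2.62 L 0.1547 W 0.0492
[[0.6825 0.409  0.03  ]]
box [0.6826 0.1022 0.068 ] yawL 0.00 yawW -90.00 L 0.0000 W 0.0000
```

The stone is centred in the holder within about 3 mm, which leaves ample clearance. Next is the strop, gripped at its balance point near (0.5515, 0.402).

Emit:
drive_tool:
  plan: "1 8 10 0 0 0;2 18 25 0 0 0.01;4 30 45 0 0 0.017;6 40 65 0 0 0.017;6 46 85 0 0 0.017;6 48 100 0 0 0.017;6 48 100 0 0 0.017;6 48 100 0 0 0.017"
  claw: 60

```text
clock: 26.82
position: [0.5509, 0.4019, 0.1395]
tcp_rot: [-179.9, -0.2, -176.7]
force: [-0.6, 1.3, -0.2]
opening: 0.699
grip_force: 0.0
```

Run:
```python
from rect import *
from go import go
C=cam("wrist")
im=arm.get_image("wrist"); cv2.imwrite("pics/w9.png",im[...,::-1])
g=cv2.GaussianBlur(im,(3,3),0).max(2)
m=(g<95).astype(np.uint8); m[240:]=0
m=cv2.morphologyEx(m,cv2.MORPH_OPEN,np.ones((5,5)))
for v in range(20,240,20):
    xs=np.flatnonzero(m[v]); 
    if len(xs):
        sp=np.split(xs,np.flatnonzero(np.diff(xs)>3)+1); L=max(sp,key=len)
        P=ray(C,[(L[0],v),(L[-1],v)],.034); print(v,L[0],L[-1],P.mean(0)[:2].round(4),round(float(P[1,1]-P[0,1]),4))
go(.5515,.4018,.008,183.3)
```

```text
20 614 639 [0.4032 0.6083] 0.0184
40 619 639 [0.4157 0.6143] 0.015
80 290 356 [0.4578 0.3969] 0.0478
100 291 341 [0.472  0.3926] 0.0368
120 292 307 [0.4871 0.3811] 0.0112
140 293 301 [0.5021 0.3797] 0.0061
200 575 596 [0.5361 0.6185] 0.0179
220 566 639 [0.5526 0.6393] 0.0643
t 26.87 pos [0.5519 0.4022 0.141 ] rot [-1.7997e+02 -4.0000e-02 -1.7669e+02] op 59.8 F [ 1.2 -0.1  0.3] 
move [  0.3  -0.4 133. ] [-0.    -0.001  0.   ]
```

Emit:
drive_tool:
  plan: "0 0 20 0 0 0;0 0 50 0 0 0;0 0 80 0 0 0;0 0 105 0 0 0;0 0 120 0 0 0;0 0 128 0 0 0;0 0 132 0 0 0;0 0 133 0 0 0"

```text
clock: 27.53
position: [0.5527, 0.4028, 0.0089]
tcp_rot: [180.0, 0.1, -176.7]
force: [0.1, -0.6, -0.4]
opening: 0.702
grip_force: 0.0
```

Emit:
drive_tool:
  plan: "0 0 0 0 0 0;0 0 0 0 0 0;0 0 0 0 0 0;0 0 0 0 0 0;0 0 0 0 0 0;0 0 0 0 0 0"
  claw: 25
  grip_force: 40

```text
clock: 28.03
position: [0.5531, 0.4032, 0.0099]
tcp_rot: [179.9, 0.1, -176.7]
force: [-0.2, -0.0, 6.2]
opening: 0.575
grip_force: 44.5
```

Emit:
drive_tool:
  plan: "0 0 -3 0 0 0;0 0 -9 0 0 0;0 0 -20 0 0 0;0 0 -40 0 0 0;0 0 -65 0 0 0;0 0 -90 0 0 0;0 0 -110 0 0 0;0 0 -125 0 0 0"

```text
clock: 28.7
position: [0.5526, 0.403, 0.1363]
tcp_rot: [179.9, 0.1, -176.7]
force: [0.6, -0.9, -1.6]
opening: 0.576
grip_force: 43.7
```

```bash
python3 go.py .505 .0035 .14 184
```

```text
t 28.7 pos [0.5526 0.403  0.1363] rot [ 1.7994e+02  1.3000e-01 -1.7666e+02] op 49.2 F [ 0.6 -0.9 -1.6] 
move [  70.8 -396.1   -4.3] [ 0.001  0.002 -0.012]
```

Emit:
drive_tool:
  plan: "1 -6 -2 0 0 0;3 -18 -4 0 0 0;6 -36 -4 0 0 0;11 -60 -4 0 0 -0.012;16 -88 -4 0 0 -0.012;21 -116 -4 0 0 -0.012;26 -144 -4 0 0 -0.012;31 -172 -4 0 0 -0.012"

```text
clock: 29.37
position: [0.5289, 0.2265, 0.1357]
tcp_rot: [-179.9, -0.2, -176.0]
force: [0.0, -0.2, -2.7]
opening: 0.578
grip_force: 43.6
```

Emit:
drive_tool:
  plan: "5 -28 0 0 0 0;10 -56 0 0 0 0;15 -84 0 0 0 0;20 -112 0 0 0 0;25 -140 0 0 0 0;30 -168 0 0 0 0;34 -190 0 0 0 0;36 -205 0 0 0 0"

```text
clock: 30.03
position: [0.5069, 0.0193, 0.1359]
tcp_rot: [-180.0, -0.2, -176.1]
force: [-0.4, -0.4, -1.9]
opening: 0.577
grip_force: 43.7
```

Emit:
drive_tool:
  plan: "1 -10 0 0 0 0;2 -16 0 0 0 0;2 -19 0 0 0 0;2 -19 0 0 0 0;2 -19 0 0 0 0"

```text
clock: 30.45
position: [0.5087, 0.0035, 0.137]
tcp_rot: [180.0, -0.0, -175.9]
force: [0.3, 0.0, -1.7]
opening: 0.577
grip_force: 43.7
```

Run:
```python
from rect import *
from go import go
C=cam("wrist")
im=arm.get_image("wrist"); cv2.imwrite("pics/w10.png",im[...,::-1])
# runners (pale yellow), z .056: inner/outer edges per row
hsv=cv2.cvtColor(im,cv2.COLOR_RGB2HSV); m=((hsv[...,0]>18)&(hsv[...,0]<32)&(hsv[...,2]>190)&(hsv[...,1]>60)).astype(np.uint8)
m=cv2.morphologyEx(m,cv2.MORPH_OPEN,np.ones((5,5)))
for v in range(10,240,25):
    xs=np.flatnonzero(m[v])
    if len(xs):
        for L in np.split(xs,np.flatnonzero(np.diff(xs)>3)+1):
            if len(L)>8: print(v,L[0],L[-1],ray(C,[(L[0],v),(L[-1],v)],.056)[:,:2].round(4).tolist())
go(.505,.0035,.018,184)
```

```text
10 156 188 [[0.3829, -0.1089], [0.3818, -0.0889]]
10 458 491 [[0.3698, 0.078], [0.368, 0.0986]]
35 0 51 [[0.4023, -0.2127], [0.4008, -0.1784]]
35 160 190 [[0.3971, -0.1074], [0.3959, -0.0882]]
35 455 488 [[0.384, 0.0788], [0.3822, 0.0998]]
60 45 57 [[0.4161, -0.1849], [0.4157, -0.1768]]
60 162 193 [[0.4118, -0.1071], [0.4106, -0.0869]]
60 464 484 [[0.398, 0.0874], [0.3969, 0.1004]]
85 52 63 [[0.4316, -0.1828], [0.4311, -0.1752]]
85 166 196 [[0.427, -0.1055], [0.4258, -0.0856]]
85 463 481 [[0.4132, 0.0898], [0.4122, 0.1018]]
110 58 68 [[0.4477, -0.1815], [0.4473, -0.1744]]
110 168 198 [[0.443, -0.1053], [0.4417, -0.0849]]
110 449 477 [[0.4296, 0.0835], [0.4282, 0.1025]]
135 62 74 [[0.4646, -0.1815], [0.4641, -0.1729]]
135 173 201 [[0.4596, -0.103], [0.4583, -0.0836]]
135 444 474 [[0.4463, 0.0832], [0.4447, 0.104]]
160 69 80 [[0.4821, -0.1794], [0.4816, -0.1713]]
160 175 204 [[0.477, -0.1027], [0.4756, -0.0822]]
160 441 470 [[0.4637, 0.0844], [0.4621, 0.1049]]
185 0 31 [[0.5045, -0.2357], [0.5029, -0.2116]]
185 46 86 [[0.5021, -0.2001], [0.5, -0.1698]]
185 179 206 [[0.4952, -0.1011], [0.4938, -0.0814]]
185 438 467 [[0.4819, 0.0856], [0.4803, 0.1067]]
210 0 92 [[0.5245, -0.2406], [0.5193, -0.1682]]
210 184 209 [[0.5142, -0.0986], [0.5129, -0.08]]
210 434 463 [[0.501, 0.0861], [0.4995, 0.1078]]
235 86 98 [[0.5403, -0.1761], [0.5396, -0.1667]]
235 185 212 [[0.5345, -0.0991], [0.533, -0.0784]]
235 431 459 [[0.5211, 0.0875], [0.5196, 0.109]]
t 30.5 pos [0.5088 0.0037 0.1371] rot [ 1.7998e+02 -1.0000e-02 -1.7592e+02] op 49.8 F [-0.1 -0.2 -2.2] 
move [  3.7   0.  119.1] [ 0.    -0.     0.001]
```

Emit:
drive_tool:
  plan: "1 0 6 0 0 0;2 0 18 0 0 0;3 0 34 0 0 0;3 0 52 0 0 0;3 0 70 0 0 0;3 0 86 0 0 0;3 0 98 0 0 0;3 0 106 0 0 0"

```text
clock: 31.17
position: [0.5048, 0.0036, 0.0295]
tcp_rot: [180.0, -0.1, -175.9]
force: [0.4, -0.0, -3.1]
opening: 0.578
grip_force: 43.7
```

Emit:
drive_tool:
  plan: "0 0 3 0 0 0;0 0 6 0 0 0;0 0 8 0 0 0;0 0 9 0 0 0;0 0 10 0 0 0;0 0 11 0 0 0;0 0 11 0 0 0;0 0 11 0 0 0"

```text
clock: 31.83
position: [0.506, 0.0027, 0.0205]
tcp_rot: [-180.0, 0.0, -176.0]
force: [0.1, -0.4, -2.6]
opening: 0.572
grip_force: 43.7
```

Emit:
drive_tool:
  plan: "0 0 0.5 0 0 0;0 0 1 0 0 0;0 0 1.5 0 0 0;0 0 2 0 0 0;0 0 2 0 0 0;0 0 2 0 0 0"

```text
clock: 32.33
position: [0.5058, 0.0027, 0.0182]
tcp_rot: [-180.0, -0.0, -176.0]
force: [0.5, -0.7, -1.6]
opening: 0.579
grip_force: 43.7
```

Emit:
drive_tool:
  plan: "0 0 0.4 0 0 0;0 0 0.8 0 0 0;0 0 1 0 0 0;0 0 1 0 0 0"

```text
clock: 32.67
position: [0.5059, 0.0028, 0.0178]
tcp_rot: [-180.0, 0.0, -176.0]
force: [-2.6, -1.4, 5.2]
opening: 0.577
grip_force: 44.5
```

Emit:
drive_tool:
  plan: "0 0 0 0 0 0;0 0 0 0 0 0;0 0 0 0 0 0;0 0 0 0 0 0;0 0 0 0 0 0"
  claw: 70

```text
clock: 33.08
position: [0.5059, 0.0028, 0.0172]
tcp_rot: [-180.0, 0.0, -176.0]
force: [0.3, -0.6, -0.5]
opening: 0.816
grip_force: 0.0
```

Emit:
drive_tool:
  plan: "0 0 -5 0 0 0;0 0 -20 0 0 0;0 0 -45 0 0 0;0 0 -75 0 0 0;0 0 -110 0 0 0;0 0 -145 0 0 0.05;0 0 -180 0 0 0.12;0 0 -210 0 0 0.22"

```text
clock: 33.75
position: [0.5059, 0.0028, 0.2301]
tcp_rot: [180.0, 0.1, 171.2]
force: [0.1, -0.3, -0.4]
opening: 0.821
grip_force: 0.0
```

Run:
```python
from h import *
from go import go
im=arm.get_image("wrist"); cv2.imwrite("pics/w11.png",im[...,::-1])
C=cam("wrist")
g=cv2.GaussianBlur(im,(3,3),0).max(2); m=(g<95).astype(np.uint8); m[260:]=0
m=cv2.morphologyEx(m,cv2.MORPH_OPEN,np.ones((5,5)))
for c in cv2.findContours(m,0,1)[0]:
    if cv2.contourArea(c)>1500: print(cv2.boundingRect(c),cv2.minAreaRect((ray(C,c[:,0].astype(float),.042)[:,:2]*1000).astype(np.float32)))
go(.6095,-.3042,.2,94.2)
```

```text
(574, 92, 15, 168) ((563.1678466796875, 282.4432067871094), (195.75164794921875, 13.106461524963379), 4.527784824371338)
(276, 72, 74, 150) ((486.8247985839844, -0.5224933624267578), (156.48526000976562, 48.66926956176758), 3.363149642944336)
t 33.8 pos [0.509  0.0024 0.2356] rot [179.99   0.58 170.96] op 70.4 F [ 1.7 -0.8  3.6] 
move [-147.1 -287.    37.1] [0.007 0.008 1.34 ]
```

The strop block lies at (0.487, −0.0005), 156 × 49 mm, yaw 3.4°, so it is flat and central in the box. Now the trays go back.

Emit:
drive_tool:
  plan: "-10 -20 0 0 0 0.1;-26 -50 0 0 0 0.22;-43 -84 0 0 0 0.34;-60 -118 0 0 0 0.46;-77 -152 0 0 0 0.58;-94 -184 0 0 0 0.7;-110 -214 0 0 0 0.82;-124 -242 0 0 0 0.94"
  claw: 45

```text
clock: 34.47
position: [0.5926, -0.2571, 0.2271]
tcp_rot: [180.0, 0.0, 117.2]
force: [0.4, 0.5, 0.1]
opening: 0.528
grip_force: 0.0
```

Emit:
drive_tool:
  plan: "-10 0 0 0 0 0.1;-20 0 0 0 0 0.2;-30 0 0 0 0 0.3;-40 0 0 0 0 0.38;-40 0 0 0 0 0.4;-40 0 0 0 0 0.4"

```text
clock: 34.97
position: [0.6106, -0.2905, 0.2268]
tcp_rot: [-180.0, -0.0, 94.7]
force: [0.7, 0.1, 0.6]
opening: 0.524
grip_force: 0.0
```

```bash
python3 go.py .6095 -.3042 .067 94.2
```

```text
t 34.97 pos [ 0.6106 -0.2905  0.2268] rot [-1.7997e+02 -4.0000e-02  9.4680e+01] op 44.8 F [0.7 0.1 0.6] 
move [-13.6  -2.1 159.8] [-0.001 -0.001  0.008]
```

Emit:
drive_tool:
  plan: "-4 -1 15 0 0 0.008;-9 -2 40 0 0 0.008;-13.6 -2 70 0 0 0.008;-13.6 -2 100 0 0 0.008;-13.6 -2 125 0 0 0.008;-13.6 -2 145 0 0 0.008;-13.6 -2 156 0 0 0.008;-13.6 -2 160 0 0 0.008"

```text
clock: 35.63
position: [0.6085, -0.3027, 0.0651]
tcp_rot: [-179.8, -0.1, 94.3]
force: [0.4, -0.3, -0.2]
opening: 0.525
grip_force: 0.0
```

Emit:
drive_tool:
  plan: "0 0 0 0 0 0;0 0 0 0 0 0;0 0 0 0 0 0"

```text
clock: 35.88
position: [0.6111, -0.3048, 0.0691]
tcp_rot: [179.9, 0.1, 94.2]
force: [-0.8, -0.8, -0.4]
opening: 0.529
grip_force: 0.0
```

Emit:
drive_tool:
  plan: "0 0 0 0 0 0;0 0 0 0 0 0;0 0 0 0 0 0;0 0 0 0 0 0;0 0 0 0 0 0;0 0 0 0 0 0"
  claw: 0
  grip_force: 60

```text
clock: 36.38
position: [0.61, -0.3045, 0.068]
tcp_rot: [180.0, 0.0, 94.2]
force: [-2.5, 0.0, 5.2]
opening: 0.13
grip_force: 62.1
```

Emit:
drive_tool:
  plan: "0 0 -2 0 0 0;0 0 -7 0 0 0;0 0 -16 0 0 0;0 0 -30 0 0 0;0 0 -48 0 0 0;0 0 -68 0 0 0;0 0 -88 0 0 0;0 0 -106 0 0 0"

```text
clock: 37.05
position: [0.6099, -0.304, 0.1744]
tcp_rot: [-180.0, -0.0, 94.2]
force: [0.4, -1.5, -5.1]
opening: 0.126
grip_force: 60.4
```

```bash
python3 go.py .5875 .005 .18 94.1
```

```text
t 37.05 pos [ 0.6099 -0.304   0.1744] rot [-1.7999e+02 -2.0000e-02  9.4190e+01] op 10.7 F [ 0.4 -1.5 -5.1] 
move [ 3.098e+02  3.000e-01 -5.500e+00] [-0.    -0.     0.002]
```

Emit:
drive_tool:
  plan: "3 0 -2 0 0 0;9 0 -5 0 0 0;18 0 -6 0 0 0;31 0 -6 0 0 0;46 0 -6 0 0 0;63 0 -6 0 0 0;81 0 -6 0 0 0;99 0 -6 0 0 0"

```text
clock: 37.72
position: [0.6022, -0.2028, 0.1788]
tcp_rot: [-180.0, -0.0, 94.2]
force: [0.5, 1.6, -5.7]
opening: 0.132
grip_force: 60.4
```

Emit:
drive_tool:
  plan: "18 0 0 0 0 0;36 0 0 0 0 0;54 0 0 0 0 0;72 0 0 0 0 0;90 0 0 0 0 0;108 0 0 0 0 0;126 0 0 0 0 0;142 0 0 0 0 0"

```text
clock: 38.38
position: [0.5917, -0.0611, 0.1793]
tcp_rot: [-180.0, -0.0, 94.3]
force: [0.0, -0.1, -5.9]
opening: 0.13
grip_force: 60.4
```

Emit:
drive_tool:
  plan: "15 0 0 0 0 0;29 0 0 0 0 0;41 0 0 0 0 0;52 0 0 0 0 0;60 0 0 0 0 0;66 0 0 0 0 0;69 0 0 0 0 0;69 0 0 0 0 0"

```text
clock: 39.05
position: [0.5873, 0.0053, 0.1792]
tcp_rot: [-180.0, 0.0, 94.2]
force: [-0.4, -0.1, -5.5]
opening: 0.131
grip_force: 60.4
```

```bash
python3 go.py .5875 .0055 .107 94.1
```

```text
t 39.05 pos [0.5873 0.0053 0.1792] rot [-180.     0.    94.2] op 11.2 F [-0.4 -0.1 -5.5] 
move [ 0.2  0.2 72.2] [-0.     0.     0.002]
```

Emit:
drive_tool:
  plan: "0 0 3 0 0 0;0 0 10 0 0 0;0 0 21 0 0 0;0 0 34 0 0 0;0 0 46 0 0 0;0 0 56 0 0 0;0 0 63 0 0 0;0 0 67 0 0 0"

```text
clock: 39.72
position: [0.5865, 0.0048, 0.1105]
tcp_rot: [-179.9, -0.0, 94.2]
force: [-0.4, -0.7, -4.9]
opening: 0.127
grip_force: 60.4
```

Emit:
drive_tool:
  plan: "0 0 1 0 0 0;0 0 2 0 0 0;0 0 3 0 0 0;0 0 4 0 0 0;0 0 4.5 0 0 0;0 0 5 0 0 0;0 0 5 0 0 0"

```text
clock: 40.3
position: [0.5874, 0.005, 0.1073]
tcp_rot: [180.0, 0.0, 94.2]
force: [0.1, 0.9, -5.4]
opening: 0.129
grip_force: 60.4
```

Emit:
drive_tool:
  plan: "0 0 0.5 0 0 0;0 0 1 0 0 0;0 0 1.5 0 0 0;0 0 1.5 0 0 0;0 0 1.5 0 0 0"

```text
clock: 40.72
position: [0.5874, 0.005, 0.1061]
tcp_rot: [180.0, 0.0, 94.2]
force: [-1.8, 1.1, -0.0]
opening: 0.131
grip_force: 60.8
```

Emit:
drive_tool:
  plan: "0 0 0.3 0 0 0;0 0 0.6 0 0 0;0 0 0.8 0 0 0;0 0 0.8 0 0 0"

```text
clock: 41.05
position: [0.5874, 0.005, 0.106]
tcp_rot: [180.0, 0.0, 94.2]
force: [-4.6, 1.3, 6.3]
opening: 0.129
grip_force: 62.4
```

The board tray is back on the runners at its original height of 0.106. I'll release it and fetch the dowel tray at (0.4787, −0.3138, 0.069).

Emit:
drive_tool:
  plan: "0 0 0 0 0 0;0 0 0 0 0 0;0 0 0 0 0 0;0 0 0 0 0 0;0 0 0 0 0 0"
  claw: 45

```text
clock: 41.47
position: [0.5876, 0.0049, 0.1049]
tcp_rot: [180.0, 0.0, 94.2]
force: [0.4, -0.2, -1.1]
opening: 0.525
grip_force: 0.0
```

Emit:
drive_tool:
  plan: "0 0 -5 0 0 0;0 0 -20 0 0 0;0 0 -45 0 0 0;0 0 -75 0 0 0;0 0 -100 0 0 0;-20 -8 -115 0 0 0;-50 -20 -120 0 0 0;-85 -34 -120 0 0 0"

```text
clock: 42.13
position: [0.561, -0.0823, 0.2275]
tcp_rot: [179.7, 0.1, 94.4]
force: [1.5, -0.3, 0.7]
opening: 0.528
grip_force: 0.0
```

Emit:
drive_tool:
  plan: "-35 -14 0 0 0 0;-70 -28 0 0 0 0;-105 -42 0 0 0 0;-140 -56 0 0 0 0;-170 -68 0 0 0 0;-195 -78 0 0 0 0;-215 -86 0 0 0 0;-225 -90 0 0 0 0"

```text
clock: 42.8
position: [0.4854, -0.3159, 0.2252]
tcp_rot: [180.0, 0.1, 94.0]
force: [-0.4, 0.1, 0.7]
opening: 0.526
grip_force: 0.0
```

```bash
python3 go.py .4787 -.3138 .069 94.2
```

```text
t 42.8 pos [ 0.4854 -0.3159  0.2252] rot [1.7999e+02 6.0000e-02 9.4010e+01] op 44.9 F [-0.4  0.1  0.7] 
move [  2.8  -6.5 156.2] [ 0.     0.001 -0.003]
```

Emit:
drive_tool:
  plan: "1 -2 15 0 0 0;2 -4 40 0 0 0;2.8 -6.5 70 0 0 0;2.8 -6.5 100 0 0 0;2.8 -6.5 125 0 0 0;2.8 -6.5 145 0 0 0;2.8 -6.5 153 0 0 0;2.8 -6.5 156 0 0 0"

```text
clock: 43.47
position: [0.4789, -0.3097, 0.0675]
tcp_rot: [-179.9, -0.1, 94.2]
force: [-0.1, 0.0, 0.6]
opening: 0.527
grip_force: 0.0
```

Emit:
drive_tool:
  plan: "0 0 0 0 0 0;0 0 0 0 0 0;0 0 0 0 0 0"

```text
clock: 43.72
position: [0.4807, -0.3116, 0.0705]
tcp_rot: [179.9, 0.1, 94.2]
force: [0.9, -0.2, 0.9]
opening: 0.527
grip_force: 0.0
```

Emit:
drive_tool:
  plan: "0 0 0 0 0 0;0 0 0 0 0 0;0 0 0 0 0 0;0 0 0 0 0 0;0 0 0 0 0 0;0 0 0 0 0 0"
  claw: 0
  grip_force: 60

```text
clock: 44.22
position: [0.4791, -0.3115, 0.0698]
tcp_rot: [-180.0, 0.1, 94.2]
force: [-3.4, 0.3, 6.8]
opening: 0.189
grip_force: 58.3
```

Emit:
drive_tool:
  plan: "0 0 -2 0 0 0;0 0 -7 0 0 0;0 0 -16 0 0 0;0 0 -30 0 0 0;0 0 -48 0 0 0;0 0 -68 0 0 0;0 0 -88 0 0 0;0 0 -106 0 0 0"

```text
clock: 44.88
position: [0.4797, -0.3107, 0.1765]
tcp_rot: [180.0, -0.0, 94.2]
force: [0.2, 0.3, -3.9]
opening: 0.185
grip_force: 58.7
```

```bash
python3 go.py .471 -.003 .18 94.1
```

```text
t 44.88 pos [ 0.4797 -0.3107  0.1765] rot [179.98  -0.    94.19] op 15.8 F [ 0.2  0.3 -3.9] 
move [307.5  13.8  -3.5] [ 0.    -0.     0.002]
```

Emit:
drive_tool:
  plan: "3 0 -2 0 0 0;9 0 -4 0 0 0;18 1 -4 0 0 0;31 1 -4 0 0 0;46 2 -4 0 0 0;63 3 -4 0 0 0;81 4 -4 0 0 0;99 5 -4 0 0 0"

```text
clock: 45.55
position: [0.4764, -0.2091, 0.1778]
tcp_rot: [-179.9, -0.1, 94.2]
force: [0.2, 0.1, -4.5]
opening: 0.188
grip_force: 58.7
```

Emit:
drive_tool:
  plan: "18 1 0 0 0 0;36 2 0 0 0 0;54 3 0 0 0 0;72 4 0 0 0 0;90 5 0 0 0 0;108 6 0 0 0 0;126 7 0 0 0 0;142 8 0 0 0 0"

```text
clock: 46.22
position: [0.4734, -0.0668, 0.178]
tcp_rot: [-179.9, -0.1, 94.3]
force: [0.5, 0.3, -4.5]
opening: 0.189
grip_force: 58.7
```

Emit:
drive_tool:
  plan: "15 0 0 0 0 0;29 1 0 0 0 0;41 1 0 0 0 0;52 1 0 0 0 0;60 1 0 0 0 0;65 1 0 0 0 0;68 1 0 0 0 0;68 1 0 0 0 0"

```text
clock: 46.88
position: [0.471, -0.0014, 0.1789]
tcp_rot: [-180.0, 0.0, 94.2]
force: [-0.2, -0.5, -4.2]
opening: 0.186
grip_force: 58.7
```

```bash
python3 go.py .471 -.001 .1085 94.1
```

```text
t 46.88 pos [ 0.471  -0.0014  0.1789] rot [-180.      0.     94.21] op 15.9 F [-0.2 -0.5 -4.2] 
move [ 0.4  0.  70.4] [-0.     0.     0.002]
```

Emit:
drive_tool:
  plan: "0 0 3 0 0 0;0 0 10 0 0 0;0 0 21 0 0 0;0 0 34 0 0 0;0 0 46 0 0 0;0 0 55 0 0 0;0 0 61 0 0 0;0 0 65 0 0 0"

```text
clock: 47.55
position: [0.4706, -0.002, 0.1129]
tcp_rot: [-179.9, -0.0, 94.1]
force: [0.7, 0.2, -4.6]
opening: 0.187
grip_force: 58.6
```

Emit:
drive_tool:
  plan: "0 0 1 0 0 0;0 0 2 0 0 0;0 0 3 0 0 0;0 0 4 0 0 0;0 0 4.5 0 0 0;0 0 5 0 0 0;0 0 5 0 0 0"

```text
clock: 48.13
position: [0.4711, -0.0017, 0.109]
tcp_rot: [180.0, 0.0, 94.2]
force: [-0.1, -0.1, -3.0]
opening: 0.187
grip_force: 58.6
```

Emit:
drive_tool:
  plan: "0 0 0.5 0 0 0;0 0 0.8 0 0 0;0 0 1 0 0 0;0 0 1 0 0 0"

```text
clock: 48.47
position: [0.4711, -0.0017, 0.108]
tcp_rot: [180.0, -0.0, 94.2]
force: [0.1, 0.1, -3.1]
opening: 0.191
grip_force: 59.0
```

Emit:
drive_tool:
  plan: "0 0 0.4 0 0 0;0 0 0.7 0 0 0;0 0 0.8 0 0 0;0 0 0.8 0 0 0"

```text
clock: 48.8
position: [0.4708, -0.0017, 0.1078]
tcp_rot: [-180.0, 0.0, 94.2]
force: [-4.2, -0.0, 5.1]
opening: 0.19
grip_force: 59.9
```

Emit:
drive_tool:
  plan: "0 0 0 0 0 0;0 0 0 0 0 0;0 0 0 0 0 0;0 0 0 0 0 0;0 0 0 0 0 0"
  claw: 45

```text
clock: 49.22
position: [0.4713, -0.0018, 0.1072]
tcp_rot: [180.0, 0.0, 94.2]
force: [0.2, -0.1, 0.2]
opening: 0.526
grip_force: 0.0
```

Emit:
drive_tool:
  plan: "0 0 -5 0 0 0;0 0 -20 0 0 0;0 0 -45 0 0 0;0 0 -75 0 0 0;0 0 -110 0 0 0;0 0 -145 0 0 0;0 0 -175 0 0 0;0 0 -190 0 0 0"

```text
clock: 49.88
position: [0.4724, -0.0019, 0.3016]
tcp_rot: [179.7, 0.1, 94.2]
force: [0.6, 0.2, -0.6]
opening: 0.522
grip_force: 0.0
```

Emit:
drive_tool:
  plan: "-5 20 0 0 0 0;0 45 0 0 0 0;20 65 0 0 0 0;30 70 0 0 0 0;30 70 0 0 0 0;30 70 0 0 0 0"

```text
clock: 50.38
position: [0.5379, 0.0336, 0.2969]
tcp_rot: [-179.9, 0.0, 94.3]
force: [0.2, -0.1, 0.1]
opening: 0.526
grip_force: 0.0
```

Run:
```python
from h import *
from go import go
np.set_printoptions(precision=4,suppress=True)
s=arm.sense(); C=cam("wrist",s); im=arm.get_image("wrist"); cv2.imwrite("pics/w12.png",im[...,::-1]); top=arm.get_image("top"); cv2.imwrite("pics/t4.png",top[...,::-1])
go(.54,.03,.3)
# compare with the first wrist view (w1): project tray rims from w1 estimates and mask yellow runners/trays
Rm=np.array([[.4262,.0916],[.5032,.0971],[.513,-.0955],[.4348,-.1015],[.5379,.0996],[.6156,.1055],[.6306,-.0882],[.5526,-.0939]])
pr=proj(C,np.c_[Rm,np.full(8,.091)]); print('expected rim px',pr.round(0).tolist())
hsv=cv2.cvtColor(im,cv2.COLOR_RGB2HSV); m=((hsv[...,0]>16)&(hsv[...,0]<32)&(hsv[...,2]>150)&(hsv[...,1]>50)).astype(np.uint8)
for v in np.linspace(pr[0,1]+12,pr[2,1]-40,5).astype(int):
    xs=np.flatnonzero(m[v]); print(v,[(int(L[0]),int(L[-1])) for L in np.split(xs,np.flatnonzero(np.diff(xs)>2)+1) if len(L)>3])
r=((top[...,0]>170)&(top[...,1]<60)&(top[...,2]<60)).astype(np.uint8); r[:, :235]=0; r[:,285:]=0; r[190:]=0
ys,xs=np.nonzero(r); r0=cv2.imread("pics/top0.png")[...,::-1]; q=((r0[...,0]>170)&(r0[...,1]<60)&(r0[...,2]<60)); q[:,:235]=0; q[:,285:]=0; q[190:]=0; y0,x0=np.nonzero(q)
print('tin shift px',xs.mean()-x0.mean(),ys.mean()-y0.mean())
```

```text
t 50.48 pos [0.5377 0.0329 0.2971] rot [-179.95    0.02   94.18] op 45.2 F [ 1.   0.3 -0.2] 
move [-3.1  2.1 -2.9] [-0.001  0.     0.003]
expected rim px [[220.0, 110.0], [293.0, 110.0], [294.0, 272.0], [230.0, 272.0], [327.0, 110.0], [401.0, 110.0], [389.0, 273.0], [326.0, 273.0]]
121 [(218, 223), (271, 274), (283, 289), (330, 343), (360, 377), (396, 401), (538, 563), (573, 579), (583, 598), (603, 621)]
149 [(271, 274), (284, 290), (329, 334), (361, 371), (530, 598), (608, 616), (629, 639)]
176 [(223, 228), (262, 291), (329, 334), (366, 374), (523, 546), (557, 562), (568, 576), (586, 603), (619, 629)]
204 [(225, 231), (236, 242), (286, 292), (328, 334), (343, 356), (364, 372), (381, 395), (515, 525), (532, 574), (582, 592), (609, 619)]
232 [(228, 233), (239, 244), (287, 293), (328, 334), (363, 371), (388, 393), (507, 529), (539, 545), (566, 582), (598, 608)]
tin shift px -8.069597069597052 -1.9670329670329636
```

The trays line up with their original rims within a pixel or two. The tin shift may just be the arm hiding it, so I'll check that and step aside.

Emit:
drive_tool:
  plan: "-20 -10 0 0 0 0;-50 -25 0 0 0 0;-85 -45 0 0 0 0;-120 -65 0 0 0 0;-155 -85 0 0 0 0;-190 -105 0 0 0 0;-220 -120 0 0 0 0;-235 -125 0 0 0 0"

```text
clock: 51.15
position: [0.4282, -0.2134, 0.2976]
tcp_rot: [-180.0, 0.1, 93.9]
force: [0.1, 0.4, -0.3]
opening: 0.525
grip_force: 0.0
```

Emit:
drive_tool:
  plan: "0 0 0 0 0 0;0 0 0 0 0 0;0 0 0 0 0 0;0 0 0 0 0 0"

```text
clock: 51.48
position: [0.4311, -0.2093, 0.2972]
tcp_rot: [180.0, -0.0, 94.3]
force: [-0.4, 0.3, -0.1]
opening: 0.53
grip_force: 0.0
```

Run:
```python
from h import *
a=cv2.imread("pics/top0.png")[...,::-1]; b=arm.get_image("top"); cv2.imwrite("pics/t5.png",b[...,::-1]); c=cv2.imread("pics/s3.png")[...,::-1]; d=cv2.imread("pics/scene0.png")[...,::-1]; e=arm.get_image("scene")
def red(im,x0,x1,y0,y1):
    k=im[y0:y1,x0:x1].astype(int); m=(k[...,0]>150)&(k[...,1]<70)&(k[...,2]<70); y,x=np.nonzero(m); return m.sum(),round(x.mean()+x0,1),round(y.mean()+y0,1)
for im in(a,b): print('top',red(im,235,285,125,170))
for im in(d,e): print('scene',red(im,285,330,255,295))
# gross change inside the box and holder areas between start and now
D=np.abs(a.astype(int)-b).max(2)
for n,(x0,x1,y0,y1) in {'box':(280,357,112,217),'board':(374,447,122,205),'holder':(216,246,108,196),'strop':(192,211,116,184)}.items(): print(n,(D[y0:y1,x0:x1]>50).mean().round(3))
```

```text
top (np.int64(297), np.float64(257.4), np.float64(144.5))
top (np.int64(296), np.float64(257.4), np.float64(144.5))
scene (np.int64(377), np.float64(305.9), np.float64(274.6))
scene (np.int64(377), np.float64(306.0), np.float64(274.6))
box 0.057
board 0.707
holder 0.384
strop 0.6
```

The tin hasn't moved and the box matches its starting picture, so I'm handing in.

```bash
python3 -c "
from workcell import arm
print(arm.close_job())"
```

```text
the job is handed in; nothing more can be done
None
```

I handed the job in at about 51 s: the stone is in the holder within about 3 mm of centre, the strop lies flat in the box, both trays are back at their own ends, and the tin hasn't moved.

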